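# Put the cord locks away in their jar

## Task

Put the cord locks away. Set the steel funnel fully down in the mouth of the glass jar, gather every loose cord lock from the cutting mat into the scoop tray with those already in it, and tip the tray over the funnel so that they all go into the jar. Then set the empty tray back down flat on the cutting mat, take the funnel out and stand it upright, spout down, on the table, and close the jar with its stopper, fully home; keep the jar upright and leave the other sewing things where they are.

Things in the scene. Friction and masses are not known exactly. Their poses are not given: they have to be found in the camera images.
- mat: Green cutting mat with a pale grid, fixed, lying flat on the table: 300 mm (x) by 420 mm (y), 3 mm thick. Origin: centre of its underside.
- tray: Aluminium scoop tray on the mat, about 220 g. Floor 3 mm thick, x -70 to +75 mm, 84 mm wide over its straight sides (78 inside). Walls 3 mm thick: back 42 mm high, sides 36, lower (24 to 36) from x = +15 mm to the front. The front (+x) end is open: the pouring lip; cord locks slide out at about 40 degrees of tilt. Black handle over its back. Origin: centre of the underside (x, y as above), z up.
- tray_grip (a point): Middle of the tray's handle, a black bar 14 mm wide (y) and 20 mm high (z 79 to 99 mm) from x = -82 to -12 mm, on a post at the back wall; take it across its width, from above or tilted. This point is at x = -40, y = 0, z = 89 mm from the tray's origin; axes as the tray's.
- tray_lip (a point): Middle of the tray's pouring lip, at x = +75, y = 0, z = 3 mm from the tray's origin.
- jar: Clear glass storage jar, loose, about 0.75 kg, open: 110 mm in diameter, 100 mm high, shoulder from 66 to 80 mm, neck 80 mm outside with a 70 mm bore. Origin: centre of its underside, z up.
- jar_mouth (a point): Centre of the jar's mouth, at the rim, 100 mm above its underside.
- funnel: Steel wide-mouth funnel, 110 g, standing on its spout. Spout 62 to 64 mm outside, 57 mm bore, 26 mm long from z = 0; then a flange 88 mm across (z 26 to 30 mm) whose underside rests on the jar's rim when seated; then a cone opening to 128 mm at z = 70 mm. Bar handle at +x. Origin: centre of the spout's lower end, z up; seated, it is 26 mm below the jar's rim.
- funnel_grip (a point): Grip point of the funnel's handle, a level bar 14 mm wide (y) and 14 mm high, from x = 59 to 117 mm, z = 55 to 69 mm in the funnel's frame; take it across its width from above. This point is at x = 92, z = 62 mm; axes as the funnel's.
- funnel_mouth (a point): Centre of the funnel's upper mouth, 70 mm above its origin.
- stopper: The jar's stopper, 60 g, standing on its narrow end: a cork taper 59 mm across at the foot and 67 mm at z = 26 mm, a wooden cap 84 mm across (z 26 to 34 mm) that rests on the jar's rim when fully home, and a round knob 28 mm across from z = 34 to 62 mm to grip. Origin: centre of the foot, z up; fully home, it is 26 mm below the jar's rim.
- lock0: A cord lock, black plastic: a rounded block 18 x 15 x 12 mm with a round plunger 10 mm thick standing 7 mm out of its +x end (25 mm long in all), 10 g. At the start in the tray. Origin: middle of the 18 x 15 underside of the block, body z up through its 12 mm thickness, x along its length. May be absent (None).
- lock1: A cord lock, black plastic: a rounded block 18 x 15 x 12 mm with a round plunger 10 mm thick standing 7 mm out of its +x end (25 mm long in all), 10 g. At the start in the tray. Origin: middle of the 18 x 15 underside of the block, body z up through its 12 mm thickness, x along its length. May be absent (None).
- lock2: A cord lock, black plastic: a rounded block 18 x 15 x 12 mm with a round plunger 10 mm thick standing 7 mm out of its +x end (25 mm long in all), 10 g. At the start in the tray. Origin: middle of the 18 x 15 underside of the block, body z up through its 12 mm thickness, x along its length. May be absent (None).
- lock3: A cord lock, black plastic: a rounded block 18 x 15 x 12 mm with a round plunger 10 mm thick standing 7 mm out of its +x end (25 mm long in all), 10 g. At the start in the tray. Origin: middle of the 18 x 15 underside of the block, body z up through its 12 mm thickness, x along its length. May be absent (None).
- lock4: A cord lock, black plastic: a rounded block 18 x 15 x 12 mm with a round plunger 10 mm thick standing 7 mm out of its +x end (25 mm long in all), 10 g. At the start loose on the cutting mat. Origin: middle of the 18 x 15 underside of the block, body z up through its 12 mm thickness, x along its length. May be absent (None).
- lock5: A cord lock, black plastic: a rounded block 18 x 15 x 12 mm with a round plunger 10 mm thick standing 7 mm out of its +x end (25 mm long in all), 10 g. At the start loose on the cutting mat. Origin: middle of the 18 x 15 underside of the block, body z up through its 12 mm thickness, x along its length. May be absent (None).
- lock6: A cord lock, black plastic: a rounded block 18 x 15 x 12 mm with a round plunger 10 mm thick standing 7 mm out of its +x end (25 mm long in all), 10 g. At the start loose on the cutting mat. Origin: middle of the 18 x 15 underside of the block, body z up through its 12 mm thickness, x along its length. May be absent (None).
- lock7: A cord lock, black plastic: a rounded block 18 x 15 x 12 mm with a round plunger 10 mm thick standing 7 mm out of its +x end (25 mm long in all), 10 g. At the start loose on the cutting mat. Origin: middle of the 18 x 15 underside of the block, body z up through its 12 mm thickness, x along its length. May be absent (None).
- spool_a: A thread spool 30 mm across and 60 mm tall, standing on the table; not part of the job. Origin: on its underside, at its centre.
- spool_b: Another such thread spool; not part of the job. Origin: on its underside, at its centre.
- tape: A round tape measure 54 mm across, 14 mm thick; not part of the job. Origin: on its underside, at its centre.
- pin_dish: A grey magnetic pin dish 84 mm across, 17 mm high; not part of the job. Origin: on its underside, at its centre.
- gauge: An aluminium seam gauge, 150 x 25 x 3 mm, lying on the table; not part of the job. Origin: on its underside, at its centre.

How it is judged:
On the way, in this order (a step that is already met when the one before it is completed fails the run):
1. the funnel is seated in the jar and every cord lock is in the tray (horizontal distance between funnel and jar_mouth below 0.007 m and z of funnel in the frame of jar_mouth between -0.035 and -0.022 m and angle between funnel's own z axis and vertical below 0.08 rad and x of lock0 in the frame of tray between -0.072 and 0.08 m and y of lock0 in the frame of tray between -0.045 and 0.045 m and z of lock0 in the frame of tray between -0.005 and 0.045 m and x of lock1 in the frame of tray between -0.072 and 0.08 m and y of lock1 in the frame of tray between -0.045 and 0.045 m and z of lock1 in the frame of tray between -0.005 and 0.045 m and x of lock2 in the frame of tray between -0.072 and 0.08 m and y of lock2 in the frame of tray between -0.045 and 0.045 m and z of lock2 in the frame of tray between -0.005 and 0.045 m and x of lock3 in the frame of tray between -0.072 and 0.08 m and y of lock3 in the frame of tray between -0.045 and 0.045 m and z of lock3 in the frame of tray between -0.005 and 0.045 m and x of lock4 in the frame of tray between -0.072 and 0.08 m and y of lock4 in the frame of tray between -0.045 and 0.045 m and z of lock4 in the frame of tray between -0.005 and 0.045 m and x of lock5 in the frame of tray between -0.072 and 0.08 m and y of lock5 in the frame of tray between -0.045 and 0.045 m and z of lock5 in the frame of tray between -0.005 and 0.045 m and x of lock6 in the frame of tray between -0.072 and 0.08 m and y of lock6 in the frame of tray between -0.045 and 0.045 m and z of lock6 in the frame of tray between -0.005 and 0.045 m and x of lock7 in the frame of tray between -0.072 and 0.08 m and y of lock7 in the frame of tray between -0.045 and 0.045 m and z of lock7 in the frame of tray between -0.005 and 0.045 m), for 0.2 s.
2. the tray is tipped by more than 30 degrees with its lip over the funnel's mouth (angle between tray's own z axis and vertical above 0.52 rad and horizontal distance between tray_lip and funnel_mouth below 0.062 m and z of tray_lip in the frame of jar_mouth above 0 m), for 0.1 s.
3. every cord lock is in the jar and the tray is back flat on the cutting mat (horizontal distance between each of lock0, lock1, lock2, lock3, lock4, lock5, lock6, lock7 and jar below 0.056 m and z of lock0 in the frame of jar between -0.005 and 0.06 m and z of lock1 in the frame of jar between -0.005 and 0.06 m and z of lock2 in the frame of jar between -0.005 and 0.06 m and z of lock3 in the frame of jar between -0.005 and 0.06 m and z of lock4 in the frame of jar between -0.005 and 0.06 m and z of lock5 in the frame of jar between -0.005 and 0.06 m and z of lock6 in the frame of jar between -0.005 and 0.06 m and z of lock7 in the frame of jar between -0.005 and 0.06 m and angle between tray's own z axis and vertical below 0.06 rad and z of tray in the frame of mat below 0.01 m and x of tray in the frame of mat between -0.15 and 0.15 m and y of tray in the frame of mat between -0.21 and 0.21 m and linear speed of tray below 0.02 m/s), for 0.2 s.
At the end, for the whole second after the job is handed in: Every cord lock in the jar; stopper fully home (22 to 35 mm deep, 7 mm off axis, 0.08 rad); tray flat (0.06 rad) on the mat, origin within it; funnel upright (0.08 rad) on its spout on table or mat; jar upright; all still (all of step 3 and horizontal distance between stopper and jar_mouth below 0.007 m and z of stopper in the frame of jar_mouth between -0.035 and -0.022 m and angle between each of stopper, funnel's own z axis and vertical below 0.08 rad and height (world z) of each of funnel, jar below 0.012 m and linear speed of each of funnel, jar, stopper below 0.02 m/s and angle between jar's own z axis and vertical below 0.06 rad); the robot touches nothing.
It fails at once if one of the other sewing things (spools, tape measure, pin dish, seam gauge) is moved by more than 4 cm (distance of any of spool_a, spool_b, tape, pin_dish, gauge from where it was at the start of the episode above 0.04 m).
It fails at once if the jar is tipped by more than 25 degrees (angle between jar's own z axis and vertical above 0.44 rad).
Of lock0, lock1, lock2, lock3 only 2 to 4 are there at a start; the rules pass over those that are not, and their reading is None.
Of lock4, lock5, lock6, lock7 only 2 to 4 are there at a start; the rules pass over those that are not, and their reading is None.
At some moment in a run one of stopper, lock4, lock5, lock6, lock7 may be knocked a few centimetres aside while the robot is not near it.
It also fails if it takes over 210 s, if anything falls off the work surface, if the arm or the gripper's body presses on something with over 40 N, if the wrist force passes 120 N, or if a joint passes its speed limit or range.

## Robot

A 6-joint arm with a two-finger parallel gripper is mounted at the origin on the work surface. World frame = base frame: x ahead of the robot, y to its left, z up, the work surface at z = 0. Lengths are in m, angles in rad, forces in N, time in s.
With the tool pointing down it reaches from about 0.375 to 0.975 m from the base axis. Payload 3.8 kg.
Tool frame: the origin (TCP) lies between the finger pads; the fingertips stand 8 mm ahead of it and the grasp point (between the pads) lies 11 mm behind it (tcp_to_tips is the distance from the TCP to the fingertips, in m); z points along the fingers, y is the line along which they close (so a half turn about z gives the same grasp; the last joint's range is limited). The gripper opens to 85 mm and grips with 20 to 120 N. Pads are 22 mm wide; open, the fingers measure 114 mm over their backs; the gripper's body (76 mm by 85 mm) begins 54 mm behind the grasp point. The pads swing forward as they close: fully open they stand 13 mm farther back than shut.
Start: joints at [1.156, 0.264, 1.604, -0, 1.274, -0.037], TCP at [0.249, 0.627, 0.239] pointing down, gripper open.
Joint ranges: [-2.63, 2.63], [-0.94, 2.18], [0.31, 2.57], [-1.31, 4.45], [0, 2.66], [-2.55, 2.55]. Speed limits (rad/s): [2.57, 2.57, 3.14, 3.14, 3.14, 3.14].

## Interface

Orientations are given as a rotation vector (axis times angle).
In Python, from workcell import * gives the robot as it stands.
- The arm moves only by the tool move_arm, never from a script. Its argument "series" is one flat list of numbers, 7 for each row, row after row: the finger opening in cm, from 0 to 8.54, then the shift along the tool's x, y, z in cm, then the turn, a rotation vector about the tool's x, y, z in degrees. A call has 1 to 5 rows; each row shifts and turns the commanded pose from where the row before left it, along the tool's axes as they then stand; what a row does not reach is not made up. A row lasts 1/8 s, in which the tool goes at most 62.5 mm and 10.7 degrees, less where a joint would pass 70% of its speed; a pose out of reach is approached as far as the arm can. A call is refused whole if a number of a shift passes 6.25 or a number of a turn 10.7, either way. A call with a gripper value outside its range is refused whole. The fingers move at their own pace and stop on an object; "grip_force" is the grip in N (left out, the last holds). Time passes only in rows, so rows that do not move let the fingers close. It gives the time, the measured TCP pose, the force, the opening and the grip force at its end, in the units of the state.
- read_state(): the state, without advancing time (a new reading comes with each control period).
- read_camera(name): name is "scene" or "top" or "wrist"; returns the picture (400x640x3 uint8, red, green, blue); there is no depth.
- calibration(name): a dict with "camera_matrix" (3x3 intrinsics, pixels), "k1" (the pictures are not rectified: a ray, as slopes to the right and down, at radius r is drawn at 1 + k1 r^2 times it, then the intrinsics apply), "rvec" (rotation vector, rad) and "tvec" (3), from world to camera coordinates, as OpenCV has them. Camera axes: x right, y down, z forward; pixel columns grow to the right and rows downward; lengths in m; the calibration is good to about 2 mm. A picture is of the moment at which its call begins: read the wrist's pose just before it. calibration takes no time and is no camera call; for the wrist camera it gives the pose at the moment of the call.
- finish_job(): hands the job in; it is judged then, once.
The state is a dict: "time": time; "q": joint angles; "joint_vel": joint speeds; "joint_torque": joint torques, N m; "tool_pos": TCP position; "tcp_rot": TCP orientation; "wrist_force": force on the tool from outside, world axes, zero at the start; "torque": the same for the moment, N m; "width": opening from 0.0 (shut) to 1.0 (fully open); "grip_force": force on a finger pad.
Only numpy, scipy, OpenCV 4.12 (cv2) and the standard library are available. Lean on these libraries where they do the work, as an engineer would, in place of code of your own. Each camera call takes 0.05 s, during which the arm holds its last target. There are 200 camera calls.

## Working session

There is one attempt and no reset: what is moved stays moved. The work goes in short steps, Python scripts to look and compute and a tool call to move; the robot and the scene stay as the last step left them, time stands still between calls to the robot, and variables do not carry over. Pictures are saved under pics/ and viewed, at most 14 in all, crops included, and the job is handed in when it is done.

Besides the shell and the picture viewer there is one more tool, called after "Emit:" as name(argument=value, ...) on one line, values as JSON. move_arm: Moves the arm, as the interface text tells. Its arguments: {"type":"object","properties":{"series":{"type":"array"},"grip_force":{"type":"number"}},"required":["series"]}

```bash
mkdir -p pics; ls; cat > h.py <<'E'
from workcell import *
import numpy as np, cv2
from scipy.spatial.transform import Rotation as R
def cam(n):
    c=calibration(n); return np.array(c["camera_matrix"]),c["k1"],R.from_rotvec(np.ravel(c["rvec"])).as_matrix(),np.ravel(c["tvec"])
def ray(n,px,c=None):
    K,k1,Rm,t=c or cam(n)
    d=np.array([k1,0,0,0.0]); 
    u=cv2.undistortPoints(np.array(px,float).reshape(-1,1,2),K,d).reshape(-1,2)
    v=np.c_[u,np.ones(len(u))]@Rm
    return -Rm.T@t,v
def plane(n,px,z,c=None):
    o,v=ray(n,px,c); return o+v*((z-o[2])/v[:,2:3])
def proj(n,P,c=None):
    K,k1,Rm,t=c or cam(n)
    return cv2.projectPoints(np.array(P,float).reshape(-1,1,3),cv2.Rodrigues(Rm)[0],t,K,np.array([k1,0,0,0.0]))[0].reshape(-1,2)
def snap(n,f):
    c=cam(n); im=read_camera(n)[:,:,::-1].copy(); cv2.imwrite(f"pics/{f}.png",im); return im,c
E
python3 - <<'E'
from h import *
np.set_printoptions(precision=4,suppress=True)
for n in("top","scene","wrist"):
    snap(n,n+"0"); c=cam(n); print(n,c[0].tolist(),c[1],-c[2].T@c[3],c[2][2])
print(read_state())
E
```

```text
pics
top [[460.15478962701724, 0.0, 320.7567136084816], [0.0, 460.15478962701724, 202.81516740504807], [0.0, 0.0, 1.0]] -0.12073012414703296 [ 0.3534 -0.0429  1.1795] [ 0.1995  0.007  -0.9799]
scene [[414.8470621286452, 0.0, 318.96674305676487], [0.0, 414.8470621286452, 200.528969884755], [0.0, 0.0, 1.0]] -0.005786461946600797 [1.2118 0.3064 0.8639] [-0.6112 -0.3124 -0.7272]
wrist [[292.00647265172694, 0.0, 320.7360713271033], [0.0, 292.00647265172694, 200.02458529350923], [0.0, 0.0, 1.0]] -0.028927923931751476 [0.184  0.6526 0.3715] [ 0.2532 -0.1022 -0.962 ]
{'time': 0.15, 'q': array([ 1.1561,  0.2646,  1.6051, -0.    ,  1.2737, -0.0369]), 'joint_vel': array([ 0.001 , -0.0022, -0.0024, -0.0005, -0.0009, -0.0018]), 'joint_torque': array([ -0.    , -51.5906, -36.7961,  -0.0001,   0.0081,   0.    ]), 'tool_pos': array([0.2488, 0.6269, 0.2382]), 'tcp_rot': array([-0.5898, -3.0854,  0.0028]), 'wrist_force': array([-0.5153, -0.0002, -0.1246]), 'torque': array([ 0.0013, -0.0183, -0.0008]), 'grip_force': 0.0, 'width': 1.0069419775609734}
```

View pics/top0.png

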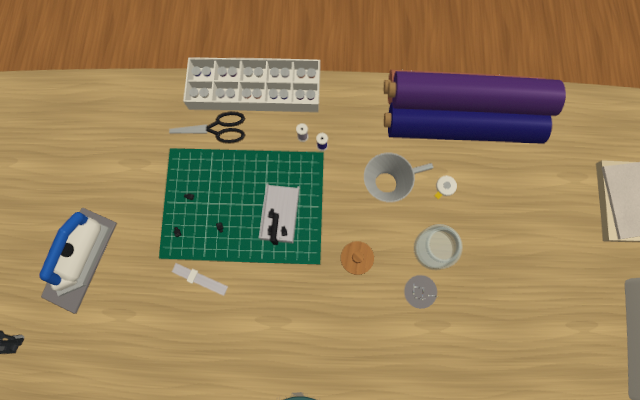

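View pics/scene0.png

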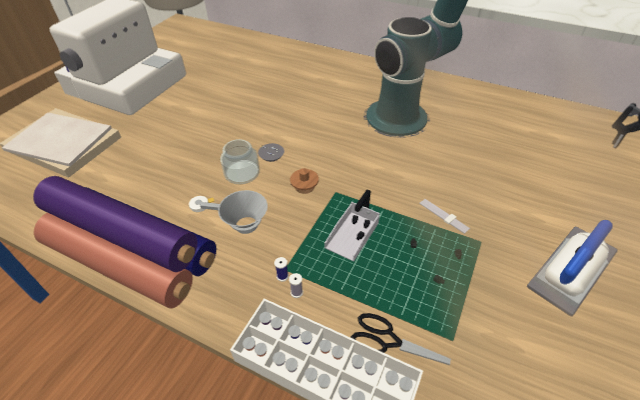

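```bash
python3 - <<'E'
from h import *
np.set_printoptions(precision=4,suppress=True)
im=cv2.imread("pics/top0.png"); im2=cv2.imread("pics/scene0.png")
a=cv2.resize(im[145:270,155:330],None,fx=4,fy=4,interpolation=3)
cv2.imwrite("pics/c1.png",a)
a=cv2.resize(im[125:315,320:480],None,fx=3,fy=3,interpolation=3)
b=cv2.resize(im2[180:270,315:385],None,fx=4,fy=4,interpolation=3)
o=np.zeros((600,780,3),np.uint8); o[:570,:480]=a; o[:360,490:770]=b; cv2.imwrite("pics/c2.png",o)
hsv=cv2.cvtColor(im,cv2.COLOR_BGR2HSV)
m=cv2.inRange(hsv,(70,100,40),(95,255,200)); m=cv2.morphologyEx(m,cv2.MORPH_CLOSE,np.ones((25,25)))
c=max(cv2.findContours(m,0,2)[0],key=cv2.contourArea); r=cv2.boxPoints(cv2.minAreaRect(c)); ap=cv2.approxPolyDP(c,8,True).reshape(-1,2)
print("mat",ap.tolist(),plane("top",ap,.003))
blk=cv2.inRange(im,(0,0,0),(45,45,45))
n,l,s,ce=cv2.connectedComponentsWithStats(blk[145:270,155:330])
for i in range(1,n):
    if s[i][4]>8: p=ce[i]+[155,145]; print("blk",p,s[i],plane("top",p,.012))
for nm,px,z in(("tray_lipL",(266,185),.03),("lipR",(299,186),.03)): print(nm,plane("top",px,z))
E
```

```text
mat [[170, 149], [159, 257], [319, 263], [322, 153]] [[ 0.73    0.3791  0.003 ]
 [ 0.4373  0.3804  0.003 ]
 [ 0.4364 -0.0347  0.003 ]
 [ 0.7288 -0.0338  0.003 ]]
blk [188.9744 196.3077] [29 49 10  6 39] [[0.5984 0.3116 0.012 ]]
blk [273.2644 227.3317] [114  65   9  35 208] [[0.5234 0.0853 0.012 ]]
blk [219.4762 226.8333] [61 78  7  9 42] [[0.5203 0.2246 0.012 ]]
blk [176.766  231.8085] [19 82  7 10 47] [[0.5036 0.3359 0.012 ]]
blk [283.7 230.9] [127  82   5   9  30] [[0.5149 0.0581 0.012 ]]
tray_lipL [[0.6301 0.1076 0.03  ]]
lipR [[0.6299 0.0225 0.03  ]]
```

View pics/c1.png

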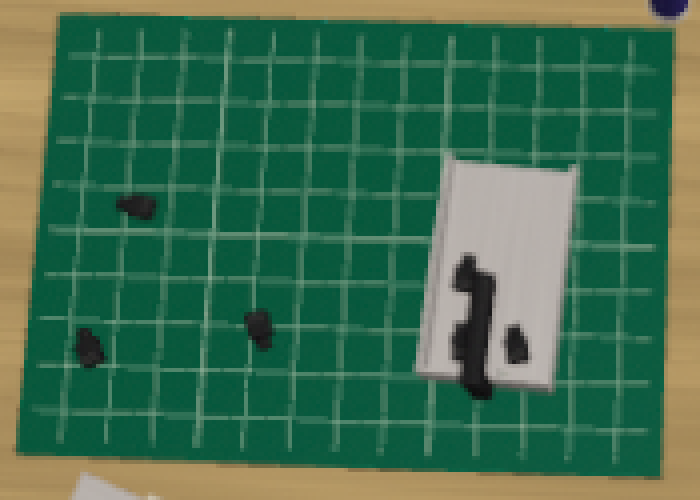

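View pics/c2.png

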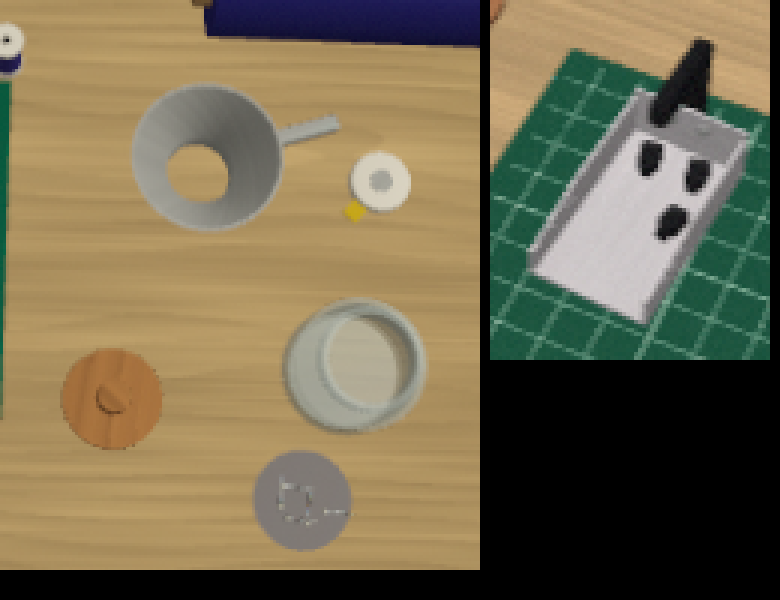

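```bash
python3 - <<'E'
from h import *
np.set_printoptions(precision=4,suppress=True)
f=lambda x,y:((x+.0)/3+320-1/3,y/3+125-1/3)
T=lambda n,px,z:print(n,plane("top",f(*px),z)[0])
T("funnel",(207,157),.07);T("fhandle end",(338,123),.062);T("fhandle root",(283,136),.062)
T("fspout",(198,173),.0)
T("jar rim",(373,355),.1);T("jar body",(345,368),.04); T("stopper cap",(112,399),.034)
T("dish",(302,500),.017);T("tape",(380,181),.014)
st=read_state(); print(R.from_rotvec(st["tcp_rot"]).as_matrix())
g=lambda x,y:(x/4+155,y/4+145)
for n,p,z in(("hF",(482,275),.102),("hB",(481,390),.102),("bl",(418,377),.045),("br",(553,391),.045),("fl",(448,154),.027),("fr",(577,167),.027)): print(n,plane("top",g(*p),z)[0])
h=lambda x,y:((x-490)/4+315,y/4+180)
for n,p,z in(("sc hF",(656,118),.102),("hB",(705,42),.102),("fl floor",(645,322),.006),("fr floor",(532,272),.006),("lock a",(650,158),.012),("b",(697,175),.012),("c",(672,220),.012)): print(n,plane("scene",h(*p),z)[0])
# loose locks orientation
im=cv2.imread("pics/top0.png");m=cv2.inRange(im,(0,0,0),(60,60,60))
for x,y in((189,196),(219,227),(177,232)):
    w=m[y-9:y+10,x-9:x+10]; ys,xs=np.nonzero(w); P=plane("top",np.c_[xs+x-9,ys+y-9],.008)[:,:2]
    v,e=np.linalg.eigh(np.cov(P.T)); a=e[:,1]; print(P.mean(0),np.sqrt(v)*1000,np.degrees(np.arctan2(a[1],a[0])))
E
```

```text
funnel [ 0.65   -0.2025  0.07  ]
fhandle end [ 0.6855 -0.3154  0.062 ]
fhandle root [ 0.6725 -0.2682  0.062 ]
fspout [ 0.6539 -0.2046  0.    ]
jar rim [ 0.4844 -0.3306  0.1   ]
jar body [ 0.4802 -0.3227  0.04  ]
stopper cap [ 0.4501 -0.1289  0.034 ]
dish [ 0.3712 -0.2907  0.017 ]
tape [ 0.6481 -0.3633  0.014 ]
[[-0.9295  0.3688 -0.0007]
 [ 0.3688  0.9295 -0.0017]
 [ 0.     -0.0018 -1.    ]]
hF [0.543  0.0717 0.102 ]
hB [0.4744 0.069  0.102 ]
bl [0.4876 0.1145 0.045 ]
br [0.4815 0.0303 0.045 ]
fl [0.6349 0.1056 0.027 ]
fr [0.6286 0.0219 0.027 ]
sc hF [0.5584 0.0763 0.102 ]
hB [0.4837 0.079  0.102 ]
fl floor [0.6376 0.1078 0.006 ]
fr floor [0.6335 0.0274 0.006 ]
lock a [0.5166 0.0596 0.012 ]
b [0.5168 0.0937 0.012 ]
c [0.5596 0.0934 0.012 ]
[0.5994 0.3129] [3.9687 7.3454] 81.88501412332982
[0.5209 0.2254] [4.0581 7.3262] -157.95344038235208
[0.5044 0.337 ] [4.4353 7.1635] -152.03622316962824
```

Emit:
move_arm(series=[8.5,-4.34,-4.09,0,0,0,0,8.5,-4.34,-4.09,0,0,0,0,8.5,-4.34,-4.09,0,0,0,0,8.5,-4.34,-4.09,0,0,0,0,8.5,-4.34,-4.09,0,0,0,0])

```text
time: 0.78
tool_pos: [0.3756, 0.3554, 0.239]
tcp_rot: [0.589, 3.086, -0.0]
wrist_force: [0.1, -0.0, 0.6]
width: 0.999
grip_force: 0.0
```

Emit:
move_arm(series=[8.5,-4.34,-4.09,0,0,0,0,8.5,-4.34,-4.09,0,0,0,0,8.5,-4.34,-4.09,0,0,0,0,8.5,-4.34,-4.09,0,0,0,0,8.5,-4.34,-4.09,0,0,0,0])

```text
time: 1.4
tool_pos: [0.5019, 0.0853, 0.2392]
tcp_rot: [0.59, 3.085, 0.0]
wrist_force: [0.7, -0.5, -0.0]
width: 0.994
grip_force: 0.0
```

Emit:
move_arm(series=[8.5,-4.34,-4.09,0,0,0,0,8.5,-4.34,-4.09,0,0,0,0,8.5,-4.34,-4.09,0,0,0,0,8.5,-4.34,-4.09,0,0,0,0,8.5,-4.34,-4.09,0,0,0,0])

```text
time: 2.02
tool_pos: [0.6282, -0.1848, 0.2389]
tcp_rot: [-0.59, -3.085, -0.001]
wrist_force: [0.9, -0.4, 0.3]
width: 0.998
grip_force: 0.0
```

Emit:
move_arm(series=[8.5,-4.34,-4.09,0,0,0,0,8.5,-4.34,-4.09,0,0,0,0])

```text
time: 2.28
tool_pos: [0.6787, -0.2928, 0.2388]
tcp_rot: [-0.59, -3.085, -0.001]
wrist_force: [0.5, 0.4, 0.3]
width: 0.991
grip_force: 0.0
```

Emit:
move_arm(series=[8.5,0,0,0,0,0,10.24,8.5,0,0,0,0,0,10.24,8.5,0,0,0,0,0,10.24,8.5,0,0,0,0,0,10.24,8.5,0,0,0,0,0,10.24])

```text
time: 2.9
tool_pos: [0.678, -0.291, 0.2385]
tcp_rot: [-1.872, -2.521, 0.0]
wrist_force: [0.2, 0.1, 0.4]
width: 0.998
grip_force: 0.0
```

```bash
python3 - <<'E'
from h import *
np.set_printoptions(precision=4,suppress=True)
im,c=snap("wrist","w1"); s=read_state(); print(s["time"],s["tool_pos"],s["q"]); print(R.from_rotvec(s["tcp_rot"]).as_matrix()); print(c[2].tolist(),c[3].tolist())
E
```

```text
2.95 [ 0.678  -0.291   0.2386] [-0.4391  0.383   1.4506 -0.      1.3091 -0.7274]
[[-0.2843  0.9587 -0.001 ]
 [ 0.9587  0.2843  0.0004]
 [ 0.0007 -0.0008 -1.    ]]
[[0.9571326057212932, 0.28964849602153314, -0.0009611543222855304], [0.2789435817861891, -0.920854605293661, 0.2724284751815556], [0.07802341472570262, -0.26101828415250855, -0.9621755567944039]] [-0.5639631553429114, -0.4917660635430371, 0.24783899516837646]
```

View pics/w1.png

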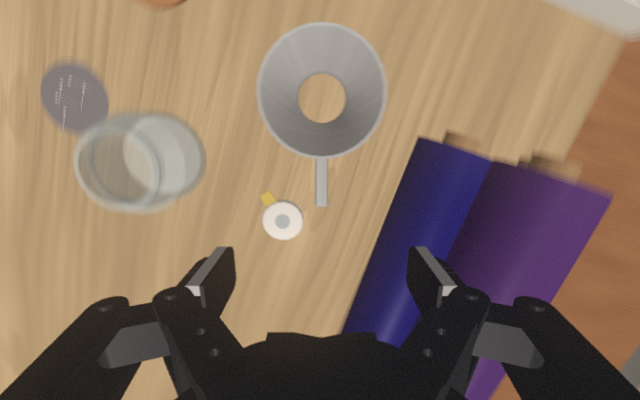

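```bash
python3 - <<'E'
from h import *
np.set_printoptions(precision=4,suppress=True)
for n,p,z in(("funnel",(322,90),.07),("hend",(321.5,206),.062),("hroot",(321.5,160),.062),("spouttop",(322,97),.028),("jar rim",(117.5,159),.1),("jar base",(162,153),.0),("roll edge",(385,240),.03),("roll corner",(420,138),.05),("tape",(282,221),.014)): print(n,plane("wrist",p,z)[0])
c=cam("top")
# jar rim check: predicted pixel circle in top & scene
for P in ((.4844,-.3306,.1),(.651,-.2035,.07)): print(proj("top",P),proj("scene",P))
E
```

```text
funnel [ 0.6515 -0.1995  0.07  ]
hend [ 0.6854 -0.3153  0.062 ]
hroot [ 0.6709 -0.2663  0.062 ]
spouttop [ 0.6527 -0.2031  0.028 ]
jar rim [ 0.4841 -0.3147  0.1   ]
jar base [ 0.4753 -0.3237  0.    ]
roll edge [ 0.7784 -0.3449  0.03  ]
roll corner [ 0.767  -0.2144  0.05  ]
tape [ 0.6463 -0.3635  0.014 ]
[[443.9999 243.0055]] [[236.383  147.4238]]
[[389.0543 176.6192]] [[242.6533 206.8075]]
```

```bash
python3 - <<'E'
from h import *
t=cv2.imread("pics/top0.png")[220:275,405:470];w=cv2.imread("pics/w1.png")[95:225,60:215]; s=cv2.imread("pics/scene0.png")[130:190,210:270]
o=np.zeros((600,800,3),np.uint8)
a=cv2.resize(t,None,fx=6,fy=6,interpolation=2);o[:330,:390]=a
a=cv2.resize(s,None,fx=6,fy=6,interpolation=2);o[:360,400:760]=a[:,:360]
a=cv2.resize(w,None,fx=2,fy=2,interpolation=2);o[335:595,:310]=a
cv2.imwrite("pics/c3.png",o)
E
```

```text
(no output)
```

View pics/c3.png

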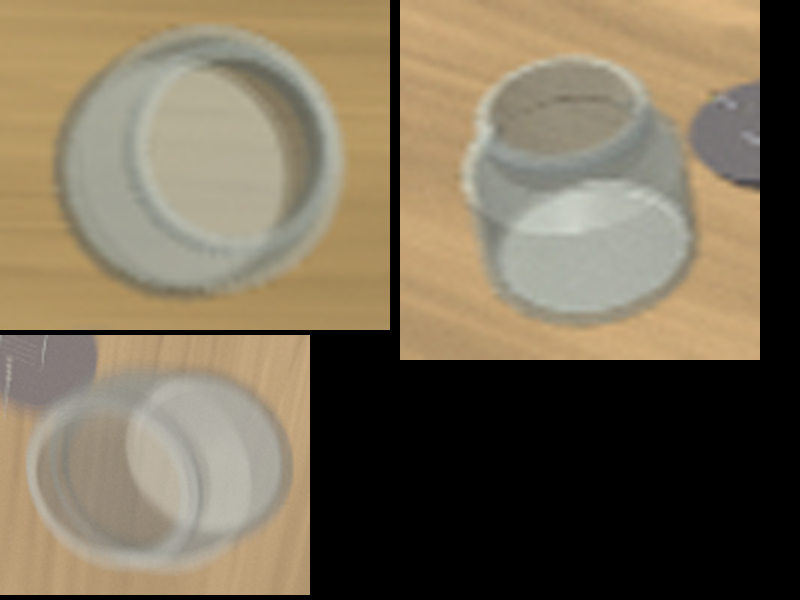

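```bash
python3 - <<'E'
from h import *
np.set_printoptions(precision=4,suppress=True)
for n,p in(("top",(444,244.3)),("scene",(237.3,148.5)),("wrist",(117,167))): print(n,plane(n,p,.1)[0])
for n,p in(("scene",(242.6,206.6)),): print(n,plane(n,p,.07)[0])
E
```

```text
top [ 0.4813 -0.3305  0.1   ]
scene [ 0.4873 -0.3254  0.1   ]
wrist [ 0.4844 -0.3225  0.1   ]
scene [ 0.6504 -0.204   0.07  ]
```

Emit:
move_arm(series=[8.5,0.5,-4.9,0,0,0,0,8.5,0.5,-4.9,0,0,0,0,8.5,0.5,-4.9,0,0,0,0,8.5,0.5,-4.9,0,0,0,0,8.5,0,0,0,0,0,0])

```text
time: 3.58
tool_pos: [0.482, -0.33, 0.2389]
tcp_rot: [-1.865, -2.526, 0.001]
wrist_force: [0.5, -0.7, 0.7]
width: 0.994
grip_force: 0.0
```

```bash
python3 - <<'E'
from h import *
np.set_printoptions(precision=4,suppress=True)
im,c=snap("wrist","w2"); s=read_state(); print(s["tool_pos"])
cv2.imwrite("pics/c4.png",cv2.resize(im[100:300,220:420],None,fx=3,fy=3,interpolation=2))
E
```

```text
[ 0.4839 -0.3299  0.2393]
```

View pics/c4.png

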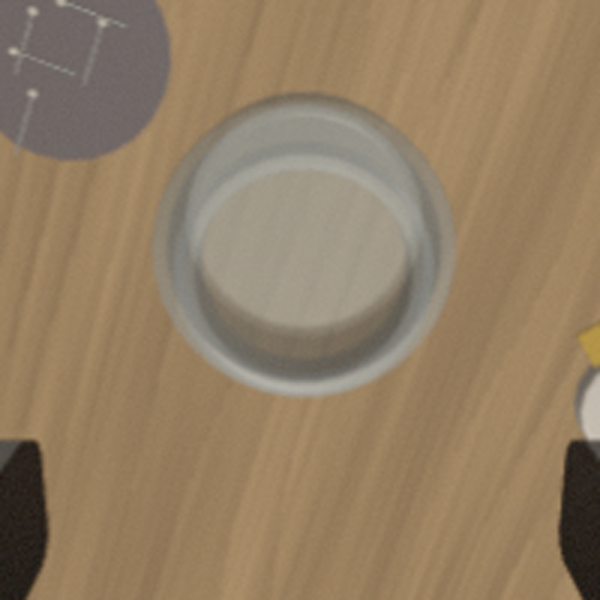

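```bash
python3 - <<'E'
from h import *
np.set_printoptions(precision=4,suppress=True)
f=lambda p:(p[0]/3+220-1/3,p[1]/3+100-1/3)
print(plane("wrist",f((305,271)),.1),plane("wrist",f((305,248)),.06), plane("wrist",f((305,396)),.1),plane("wrist",f((305,148)),.1))
E
```

```text
[[ 0.4835 -0.3281  0.1   ]] [[ 0.4839 -0.3292  0.06  ]] [[ 0.4962 -0.3691  0.1   ]] [[ 0.4719 -0.2907  0.1   ]]
```

Emit:
move_arm(series=[8.5,-0.5,4.9,0,0,0,0,8.5,-0.5,4.9,0,0,0,0,8.5,-0.5,4.9,0,0,0,0,8.5,-0.55,4.9,0,0,0,0,8.5,0,0,4.7,0,0,0])

```text
time: 4.25
tool_pos: [0.6868, -0.2908, 0.1969]
tcp_rot: [1.851, 2.523, 0.006]
wrist_force: [-0.1, -0.2, -0.8]
width: 0.992
grip_force: 0.0
```

Emit:
move_arm(series=[8.5,0,0,4.7,0,0,0,8.5,0,0,4.7,0,0,0,8.5,0,0,3.7,0,0,0,8.5,0,0,1.0,0,0,0,8.5,0,0,0,0,0,0])

```text
time: 4.88
tool_pos: [0.679, -0.291, 0.0507]
tcp_rot: [-1.863, -2.528, -0.0]
wrist_force: [0.4, -0.6, 0.5]
width: 0.998
grip_force: 0.0
```

Emit:
move_arm(series=[0,0,0,0,0,0,0,0,0,0,0,0,0,0,0,0,0,0,0,0,0,0,0,0,0,0,0,0,0,0,0,0,0,0,0], grip_force=60)

```text
time: 5.5
tool_pos: [0.6786, -0.2918, 0.052]
tcp_rot: [1.865, 2.527, 0.0]
wrist_force: [-0.7, -0.6, 1.4]
width: 0.149
grip_force: 61.5
```

Emit:
move_arm(series=[0,0,0,0,0,0,0,0,0,0,-1,0,0,0,0,0,0,-2,0,0,0,0,0,0,-4,0,0,0,0,0,0,-4,0,0,0])

```text
time: 6.12
tool_pos: [0.6785, -0.2914, 0.1632]
tcp_rot: [1.865, 2.528, 0.0]
wrist_force: [-0.5, 0.2, -2.3]
width: 0.149
grip_force: 61.0
```

```bash
python3 - <<'E'
from h import *
np.set_printoptions(precision=4,suppress=True)
s=read_state(); print(s["tool_pos"],s["width"],R.from_rotvec(s["tcp_rot"]).as_matrix())
im,c=snap("scene","s1");im2,_=snap("wrist","w3")
cv2.imwrite("pics/c5.png",np.hstack([cv2.resize(im[100:300,150:350],None,fx=2,fy=2),im2[:,120:520]]))
E
```

```text
[ 0.6785 -0.2914  0.1632] 0.14894020745029432 [[-0.295   0.9555  0.0002]
 [ 0.9555  0.295  -0.    ]
 [-0.0001  0.0002 -1.    ]]
```

View pics/c5.png

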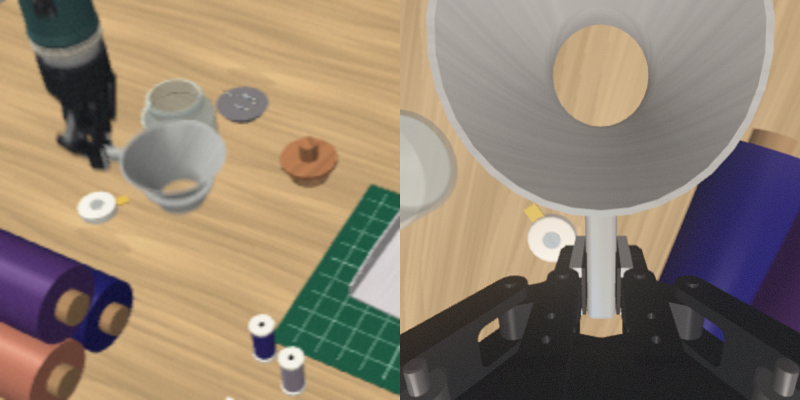

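```bash
python3 - <<'E'
from h import *
np.set_printoptions(precision=4,suppress=True)
s=read_state(); p=s["tool_pos"];M=R.from_rotvec(s["tcp_rot"]).as_matrix()
z0=p[2]-.0515
for n,px,h in(("end",(320,317),.069),("bore",(320.5,75),.0),("bore30",(320.5,75),.028)):
    P=plane("wrist",px,z0+h)[0]; print(n,P,(P-p)@M)
im=cv2.imread("pics/w3.png")
c=np.array([.4837,-.3285]); ex=M[:2,0]
t=c-.092*ex; d=np.r_[t,p[2]]-p; print("target tcp",t,"delta tool",d@M*100)
E
```

```text
end [ 0.6875 -0.313   0.1876] [-0.0205 -0.0008 -0.0173]
bore [ 0.6549 -0.2045  0.1186] [ 0.0934 -0.0007  0.0507]
bore30 [ 0.6557 -0.2079  0.1466] [ 0.0897 -0.0007  0.0227]
target tcp [ 0.5108 -0.4164] delta tool [ -6.7025 -20.0326  -0.1342]
```

Emit:
move_arm(series=[0,0,0,-2,0,0,0,0,-1.65,-5.0,0,0,0,0,0,-1.65,-5.0,0,0,0,0,0,-1.65,-5.0,0,0,0,0,0,-1.7,-5.0,0,0,0,0])

```text
time: 6.85
tool_pos: [0.5051, -0.4143, 0.1808]
tcp_rot: [-1.864, -2.527, -0.0]
wrist_force: [0.7, -1.0, -0.6]
width: 0.151
grip_force: 61.0
```

Emit:
move_arm(series=[0,0,0,0,0,0,0,0,0,0,1.5,0,0,0,0,0,0,1.0,0,0,0,0,0,0,0.5,0,0,0])

```text
time: 7.35
tool_pos: [0.5074, -0.4129, 0.1498]
tcp_rot: [-1.862, -2.528, -0.0]
wrist_force: [-0.3, 0.1, 3.8]
width: 0.15
grip_force: 61.8
```

```bash
python3 - <<'E'
from h import *
np.set_printoptions(precision=4,suppress=True)
s=read_state(); p=s["tool_pos"];M=R.from_rotvec(s["tcp_rot"]).as_matrix()
print(p,p+.0915*M[:,0],s["wrist_force"])
im,c=snap("scene","s2");im2,_=snap("wrist","w4")
cv2.imwrite("pics/c6.png",np.hstack([cv2.resize(im[90:190,190:290],None,fx=4,fy=4,interpolation=2),im2[:,120:520]]))
E
```

```text
[ 0.5074 -0.4129  0.1498] [ 0.4803 -0.3255  0.15  ] [-0.2909  0.1271  3.8142]
```

View pics/c6.png

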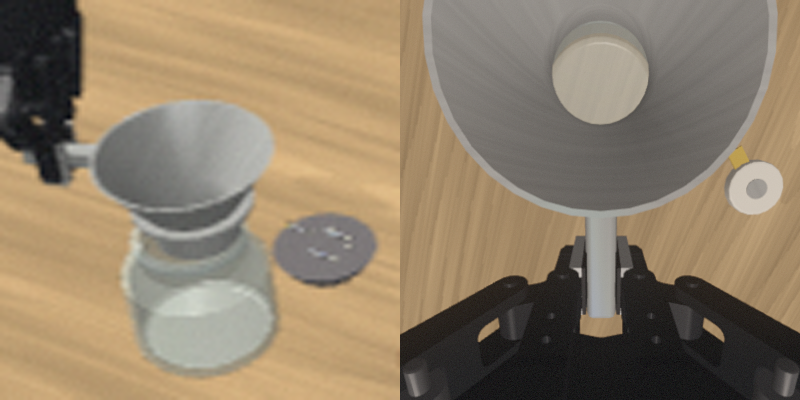

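Emit:
move_arm(series=[0,0,0,-1,0,0,0,0,-0.4,0.25,0,0,0,0,0,0,0,0,0,0,0,0,0,0,1.0,0,0,0,0,0,0,0.8,0,0,0])

```text
time: 8.07
tool_pos: [0.51, -0.4168, 0.142]
tcp_rot: [-1.865, -2.527, -0.0]
wrist_force: [-0.4, -0.3, -1.1]
width: 0.149
grip_force: 61.0
```

Emit:
move_arm(series=[0,0,0,0,0,0,0])

```text
time: 8.2
tool_pos: [0.5094, -0.4163, 0.1413]
tcp_rot: [-1.863, -2.525, -0.0]
wrist_force: [0.4, -0.2, -0.9]
width: 0.15
grip_force: 61.0
```

Entering freely. Lower to seat.

Emit:
move_arm(series=[0,0,0,0.8,0,0,0,0,0,0,0.5,0,0,0,0,0,0,0.2,0,0,0,0,0,0,0,0,0,0])

```text
time: 8.7
tool_pos: [0.5104, -0.4171, 0.1281]
tcp_rot: [-1.865, -2.528, -0.0]
wrist_force: [0.2, -0.2, -0.9]
width: 0.155
grip_force: 61.0
```

Emit:
move_arm(series=[0,0,0,0.2,0,0,0,0,0,0,0.1,0,0,0,0,0,0,0,0,0,0])

```text
time: 9.07
tool_pos: [0.5108, -0.4175, 0.1261]
tcp_rot: [1.865, 2.527, -0.0]
wrist_force: [-0.5, 0.9, 2.6]
width: 0.151
grip_force: 61.5
```

Emit:
move_arm(series=[4,0,0,0,0,0,0,4,0,0,0,0,0,0,4,0,0,-1,0,0,0,4,0,0,-5.5,0,0,0,4,0,0,-6,0,0,0])

```text
time: 9.7
tool_pos: [0.5099, -0.4165, 0.2508]
tcp_rot: [-1.864, -2.526, -0.0]
wrist_force: [1.7, -0.9, 0.3]
width: 0.469
grip_force: 0.0
```

Emit:
move_arm(series=[4,0,0,0,0,0,-10.57,4,0,0,0,0,0,-10.57,4,0,0,0,0,0,-10.57,4,0,0,0,0,0,-10.57,4,0,0,0,0,0,-10.57])

```text
time: 10.32
tool_pos: [0.5106, -0.4172, 0.2511]
tcp_rot: [0.536, 3.095, -0.001]
wrist_force: [-0.3, -0.5, -0.4]
width: 0.47
grip_force: 0.0
```

Emit:
move_arm(series=[4,0,0,0,0,0,-10.57,4,0,0,0,0,0,-10.57,4,0,0,0,0,0,-10.57,4,0,0,0,0,0,-10.57])

```text
time: 10.82
tool_pos: [0.5268, -0.3962, 0.2498]
tcp_rot: [0.519, -3.067, 0.05]
wrist_force: [-0.0, 0.3, -0.0]
width: 0.465
grip_force: 0.0
```

Emit:
move_arm(series=[4,-2.19,5.2,0,0,0,0,4,-2.19,5.2,0,0,0,0,4,-2.19,5.2,0,0,0,0,4,-2.19,5.2,0,0,0,0,4,-2.19,5.2,0,0,0,0])

```text
time: 11.45
tool_pos: [0.5454, -0.1112, 0.2395]
tcp_rot: [0.52, -3.069, 0.047]
wrist_force: [0.3, 0.1, -0.4]
width: 0.464
grip_force: 0.0
```

Emit:
move_arm(series=[4,-2.19,5.2,0,0,0,0,4,-2.19,5.2,0,0,0,0,4,-2.19,5.2,0,0,0,0,4,-2.19,5.2,0,0,0,0,4,-2.19,5.2,0,0,0,0])

```text
time: 12.08
tool_pos: [0.563, 0.1704, 0.2294]
tcp_rot: [0.52, -3.069, 0.047]
wrist_force: [0.1, 0.2, -0.2]
width: 0.474
grip_force: 0.0
```

Emit:
move_arm(series=[4,-2.19,5.2,0,0,0,0,4,-2.19,5.2,0,0,0,0,4,0,0,0,0,0,0])

```text
time: 12.45
tool_pos: [0.5696, 0.285, 0.2246]
tcp_rot: [0.527, -3.067, 0.045]
wrist_force: [-0.8, 0.0, -0.5]
width: 0.47
grip_force: 0.0
```

```bash
cat >> h.py <<'E'
def where():
    s=read_state(); return s["tool_pos"],R.from_rotvec(s["tcp_rot"]).as_matrix(),s
def go(P,yaw=None):
    "print turn about tool z (deg) to bring tool y to world yaw, then shift in tool axes (cm)"
    p,M,s=where(); y=np.degrees(np.arctan2(M[1,1],M[0,1]))
    turn=0 if yaw is None else -((yaw-y+180)%360-180)
    M2=M@R.from_rotvec([0,0,np.radians(turn)]).as_matrix()
    print("at",p.round(4),"yaw %.1f q6 %.2f"%(y,s["q"][5]),"turn %.1f"%turn,"shift",((np.array(P)-p)@M2*100).round(2))
def locks(im,c,n="wrist",z=.010,area=(60,9000),lo=45):
    "dark blobs on the green mat: world centre, long-axis angle"
    m=cv2.inRange(im,(0,0,0),(lo,lo,lo)); k,l,s,_=cv2.connectedComponentsWithStats(m)
    for i in range(1,k):
        if area[0]<s[i][4]<area[1]:
            ys,xs=np.nonzero(l==i); P=plane(n,np.c_[xs,ys],z,c)[:,:2]
            v,e=np.linalg.eigh(np.cov(P.T)); (r,_,_)=cv2.minAreaRect((P*1000).astype(np.float32))
            q=P.mean(0)
            if .43<q[0]<.74 and -.03<q[1]<.39: print(s[i],q.round(4),np.array(r).round(1),(np.sqrt(v)*1000).round(1),"ax %.0f"%np.degrees(np.arctan2(e[1,1],e[0,1])))
E
python3 - <<'E'
from h import *
im,c=snap("wrist","w5"); locks(im,c); im,c=snap("top","t1"); locks(im,c,"top",.01,(10,300),50); go((.5209,.2254,.1))
E
```

```text
[ 108   14   65   84 1514] [0.5009 0.0286] [510.3  40.1] [12.  26.8] ax 160
[268 238  15  73 537] [0.7011 0.2643] [709.3 264.9] [ 3.9 23.2] ax -167
[361 238  13  32  79] [0.6393 0.3681] [639.4 367.2] [ 1.2 14.4] ax -141
[184 194  10   6  38] [0.5987 0.3119] [599.5 313.4] [3.7 6.5] ax 81
[269 210   9  35 209] [0.5237 0.0856] [524.7  86.3] [ 5.7 25. ] ax -177
[216 223   7   9  42] [0.5206 0.2251] [519.3 225. ] [3.8 6.5] ax -156
[174 227   7  10  47] [0.5038 0.3365] [504.8 336.9] [3.9 6.9] ax -158
[282 227   5   9  32] [0.5148 0.0582] [515.4  58.9] [3.1 5.9] ax -166
at [0.5698 0.2814 0.2246] yaw 109.4 q6 -1.47 turn 0.0 shift [ 6.03 -3.35 12.77]
```

View pics/w5.png

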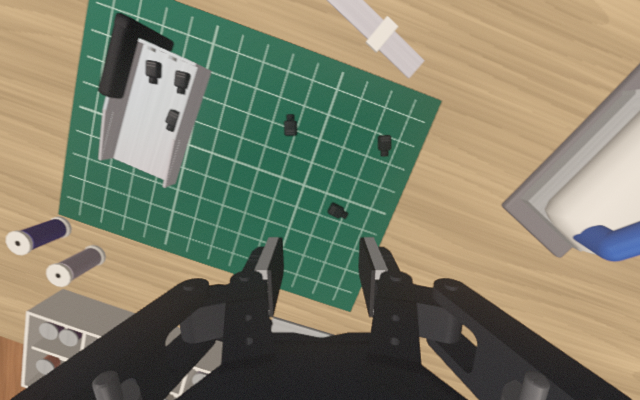

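```bash
cat >> h.py <<'E'
def down(yaw):
    a=np.radians(yaw); y=np.array([np.cos(a),np.sin(a),0]); x=np.array([-y[1],y[0],0]); return np.c_[x,y,[0,0,-1.]]
def go(P,yaw=None,T=None):
    "turn (rotvec deg, tool axes) to tool-down at yaw, then shift (cm) in the turned axes"
    p,M,s=where(); y=np.degrees(np.arctan2(M[1,1],M[0,1])); T=T if T is not None else down(y if yaw is None else yaw)
    print("at",p.round(4),"yaw %.1f q6 %.2f"%(y,s["q"][5]),"turn",np.degrees(R.from_matrix(M.T@T).as_rotvec()).round(1),"shift",((np.array(P)-p)@T*100).round(2))
E
python3 - <<'E'
from h import *
im=cv2.imread("pics/w5.png"); c=cam("wrist")
for x,y in((290,125),(384,145),(338,211)):
    w=im[y-16:y+17,x-16:x+17].copy(); g=w.max(2); m=g<60
    ys,xs=np.nonzero(m); P=plane("wrist",np.c_[xs+x-16,ys+y-16],.008,c)[:,:2]
    v,e=np.linalg.eigh(np.cov(P.T)); r=cv2.minAreaRect((P*1000).astype(np.float32))
    print(m.sum(),P.mean(0).round(4),r,"ax %.0f"%np.degrees(np.arctan2(e[1,1],e[0,1])))
go((.522,.226,.1),112)
E
```

```text
179 [0.5186 0.2201] ((518.1825561523438, 219.9673614501953), (24.08526039123535, 13.044428825378418), 18.283418655395508) ax -161
193 [0.5037 0.3319] ((503.75390625, 332.0129699707031), (23.472999572753906, 14.192408561706543), 21.944488525390625) ax -156
181 [0.5984 0.3075] ((598.548828125, 308.6997375488281), (23.924598693847656, 14.411341667175293), 82.48094940185547) ax 81
at [0.5698 0.2814 0.2246] yaw 109.4 q6 -1.47 turn [-1.4 -2.  -2.7] shift [ 6.51 -3.35 12.46]
```

Emit:
move_arm(series=[4.5,0,0,0,-1.4,-2.0,-1.0,4.5,6.0,-1.5,0,0,0,0,4.5,0,0,0,0,0,0,4.5,0,0,0,0,0,0])

```text
time: 13.05
tool_pos: [0.5193, 0.245, 0.2253]
tcp_rot: [-0.549, 3.091, 0.001]
wrist_force: [0.2, 0.6, 0.5]
width: 0.527
grip_force: 0.0
```

```bash
cat >> h.py <<'E'
def lock_at(n,guess,im,c,z=.008,h=18,th=60):
    x,y=np.round(proj(n,[*guess,z],c)[0]).astype(int); w=im[y-h:y+h+1,x-h:x+h+1]; m=(w.max(2)<th).astype(np.uint8)
    k,l,s,ce=cv2.connectedComponentsWithStats(m); i=1+np.argmax(s[1:,4])
    ys,xs=np.nonzero(l==i); P=plane(n,np.c_[xs+x-h,ys+y-h],z,c)[:,:2]
    v,e=np.linalg.eigh(np.cov(P.T)); r=cv2.minAreaRect((P*1000).astype(np.float32))
    print(n,len(xs),P.mean(0).round(4),np.array(r[0]).round(1),np.array(r[1]).round(1),"ax %.0f"%np.degrees(np.arctan2(e[1,1],e[0,1])))
E
python3 - <<'E'
from h import *
im,c=snap("wrist","w6"); 
for g in((.520,.2225),(.504,.334),(.599,.310)): lock_at("wrist",g,im,c)
go((.520,.2225,.0125),110)
E
```

```text
wrist 180 [0.5192 0.2247] [518.8 224.5] [24.6 12.2] ax -161
wrist 187 [0.5034 0.3369] [503.5 337.2] [24.4 14.9] ax -152
wrist 161 [0.5982 0.3129] [598.6 313.8] [25.3 15.6] ax 75
at [0.52   0.2456 0.2256] yaw 110.1 q6 -1.52 turn [0.  0.2 0.1] shift [ 0.79 -2.17 21.31]
```

Emit:
move_arm(series=[4.5,0.75,-1.95,5,0,0,0,4.5,0,0,6,0,0,0,4.5,0,0,6,0,0,0,4.5,0,0,3,0,0,0,4.5,0,0,1.3,0,0,0])

```text
time: 13.72
tool_pos: [0.5187, 0.2251, 0.0095]
tcp_rot: [0.551, -3.091, 0.001]
wrist_force: [0.3, 0.6, 0.4]
width: 0.526
grip_force: 0.0
```

Emit:
move_arm(series=[4.5,0,0,0,0,0,0,0,0,0,0,0,0,0,0,0,0,0,0,0,0,0,0,0,0,0,0,0,0,0,0,0,0,0,0], grip_force=30)

```text
time: 14.35
tool_pos: [0.5202, 0.226, 0.0133]
tcp_rot: [-0.551, 3.089, 0.001]
wrist_force: [0.2, -0.4, 6.4]
width: 0.162
grip_force: 32.2
```

```bash
python3 - <<'E'
from h import *
p,M,s=where(); print(s["width"],s["grip_force"],s["wrist_force"]); go((.606,.065,.1),110)
E
```

```text
0.162074633729221 32.23803520202637 [ 0.2066624  -0.42310243  6.38076222]
at [0.5202 0.226  0.0133] yaw 110.2 q6 -1.56 turn [0.  0.2 0.2] shift [ -2.55 -18.06  -8.67]
```

Emit:
move_arm(series=[0,0,0,-5,0,0,0,0,0,0,-5,0,0,0,0,-0.64,-4.5,0,0,0,0,0,-0.64,-4.5,0,0,0,0,0,-0.64,-4.5,0,0,0,0])

```text
time: 14.98
tool_pos: [0.5837, 0.1043, 0.112]
tcp_rot: [-0.553, 3.092, 0.0]
wrist_force: [-0.0, -0.4, 0.3]
width: 0.164
grip_force: 31.5
```

Emit:
move_arm(series=[0,-0.64,-4.5,0,0,0,0,0,0,0,4,0,0,0,0,0,0,4,0,0,0,0,0,0,1.3,0,0,0,0,0,0,0,0,0,0])

```text
time: 15.6
tool_pos: [0.6044, 0.0654, 0.0181]
tcp_rot: [0.552, -3.092, -0.0]
wrist_force: [-0.1, 0.4, -0.1]
width: 0.158
grip_force: 32.7
```

Emit:
move_arm(series=[2.8,0,0,0,0,0,0,2.8,0,0,0,0,0,0,2.8,0,0,-4,0,0,0,2.8,0,0,-5,0,0,0,2.8,0,0,0,0,0,0])

```text
time: 16.23
tool_pos: [0.6094, 0.0658, 0.1148]
tcp_rot: [-0.55, 3.081, -0.002]
wrist_force: [1.0, 0.2, -1.8]
width: 0.328
grip_force: 0.0
```

```bash
python3 - <<'E'
from h import *
im,c=snap("top","t2"); im2,_=snap("scene","s3")
lock_at("top",(.5036,.3367),im,c,h=8); lock_at("top",(.5985,.313),im,c,h=8)
go((.5036,.3367,.0135),118)
b=cv2.resize(im2[170:280,300:480],None,fx=3,fy=3,interpolation=2); a=cv2.resize(im[150:265,160:325],(540,376),interpolation=2)
cv2.imwrite("pics/c7.png",b)
E
```

```text
top 53 [0.5045 0.3373] [505.  336.6] [24.1 16. ] ax -156
top 46 [0.5996 0.3127] [598.7 314.1] [13.5 24.7] ax 80
at [0.6057 0.0655 0.1099] yaw 110.2 q6 -1.86 turn [-0.   0.2 -7.8] shift [-3.72 28.74  9.64]
```

View pics/c7.png

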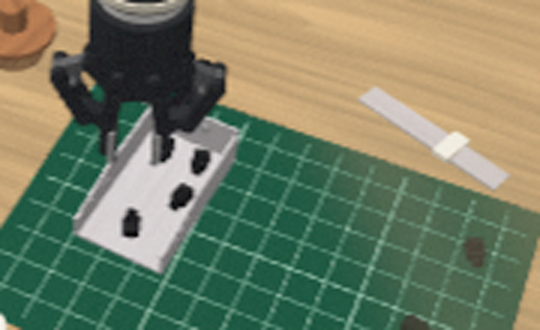

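Emit:
move_arm(series=[4.5,0,0,0,0,0,-5.8,4.5,-0.55,5.77,0,0,0,0,4.5,-0.55,5.77,0,0,0,0,4.5,-0.55,5.77,0,0,0,0,4.5,-0.55,5.77,0,0,0,0])

```text
time: 16.95
tool_pos: [0.5212, 0.2833, 0.1064]
tcp_rot: [0.707, -3.058, 0.001]
wrist_force: [0.5, 0.7, -0.3]
width: 0.524
grip_force: 0.0
```

Emit:
move_arm(series=[4.5,-0.55,5.77,0,0,0,0,4.5,0,0,0,0,0,0,4.5,0,0,0,0,0,0])

```text
time: 17.32
tool_pos: [0.5018, 0.336, 0.1068]
tcp_rot: [0.709, -3.058, 0.002]
wrist_force: [-0.7, 0.7, 1.0]
width: 0.529
grip_force: 0.0
```

```bash
python3 - <<'E'
from h import *
im,c=snap("wrist","w7"); lock_at("wrist",(.504,.337),im,c,h=30);go((.504,.337,.0135),116)
E
```

```text
wrist 405 [0.5033 0.3365] [503.8 336.8] [26.1 14.2] ax -157
at [0.5024 0.3354 0.1071] yaw 116.0 q6 -1.48 turn [-0.  -0.1  0. ] shift [-0.21  0.07  9.36]
```

Emit:
move_arm(series=[4.5,-0.2,0.1,4,0,0,0,4.5,0,0,4,0,0,0,4.5,0,0,1.3,0,0,0,4.5,0,0,0,0,0,0,0,0,0,0,0,0,0])

```text
time: 18.0
tool_pos: [0.5058, 0.3387, 0.0171]
tcp_rot: [-0.706, 3.058, 0.002]
wrist_force: [0.5, 0.2, 0.1]
width: 0.327
grip_force: 0.0
```

Emit:
move_arm(series=[0,0,0,0,0,0,0,0,0,0,0,0,0,0,0,0,0,0,0,0,0,0,0,0,-5,0,0,0,0,0,0,-5,0,0,0])

```text
time: 18.62
tool_pos: [0.5034, 0.3381, 0.1158]
tcp_rot: [0.708, -3.059, 0.0]
wrist_force: [1.6, 0.6, 0.8]
width: 0.162
grip_force: 29.5
```

Emit:
move_arm(series=[0,0,0,0,0,0,10,0,0,0,0,0,0,10,0,0,0,0,0,0,10,0,0,0,0,0,0,10,0,0,0,0,0,0,10])

```text
time: 19.25
tool_pos: [0.5039, 0.3385, 0.1155]
tcp_rot: [-0.661, -3.071, -0.0]
wrist_force: [-0.4, -0.0, 0.1]
width: 0.158
grip_force: 29.5
```

Emit:
move_arm(series=[0,0,0,0,0,0,10,0,0,0,0,0,0,10,0,0,0,0,0,0,10,0,0,0,0,0,0,10,0,0,0,0,0,0,10])

```text
time: 19.88
tool_pos: [0.504, 0.3385, 0.1155]
tcp_rot: [-1.897, -2.504, -0.0]
wrist_force: [-0.6, 0.5, -0.5]
width: 0.162
grip_force: 29.5
```

Emit:
move_arm(series=[0,0,0,0,0,0,10,0,0,0,0,0,0,10,0,0,0,0,0,0,0])

```text
time: 20.25
tool_pos: [0.504, 0.3385, 0.1155]
tcp_rot: [-2.294, -2.146, -0.0]
wrist_force: [0.1, 0.2, 0.1]
width: 0.157
grip_force: 29.5
```

```bash
python3 - <<'E'
from h import *
go((.6056,.0886,.019),-4)
E
```

```text
at [0.504  0.3385 0.1155] yaw -3.8 q6 0.62 turn [-0.  -0.   0.2] shift [-24.22  11.87   9.65]
```

Emit:
move_arm(series=[0,-4.84,2.38,0,0,0,0,0,-4.84,2.38,0,0,0,0,0,-4.84,2.38,0,0,0,0,0,-4.84,2.38,0,0,0,0,0,-4.84,2.38,0,0,0,0])

```text
time: 20.88
tool_pos: [0.6068, 0.0872, 0.1156]
tcp_rot: [2.293, 2.148, 0.001]
wrist_force: [1.3, 0.7, 0.1]
width: 0.155
grip_force: 29.5
```

Emit:
move_arm(series=[0,0,0,4.3,0,0,0,0,0,0,4,0,0,0,0,0,0,1,0,0,0,0,0,0,0,0,0,0])

```text
time: 21.38
tool_pos: [0.606, 0.0889, 0.0225]
tcp_rot: [-2.294, -2.146, 0.001]
wrist_force: [1.3, -0.1, 0.6]
width: 0.16
grip_force: 29.5
```

Emit:
move_arm(series=[2.6,0,0,0,0,0,0,2.6,0,0,0,0,0,0,2.6,0,0,-4,0,0,0,2.6,0,0,-5,0,0,0,2.6,0,0,0,0,0,0])

```text
time: 22.0
tool_pos: [0.6108, 0.0894, 0.1186]
tcp_rot: [2.291, 2.139, 0.015]
wrist_force: [-0.1, 0.6, -0.7]
width: 0.305
grip_force: 0.0
```

```bash
python3 - <<'E'
from h import *
im,c=snap("top","t3"); lock_at("top",(.5985,.313),im,c,h=8); go((.5990,.3130,.0135),-8)
im,c=snap("scene","s4")
E
```

```text
top 46 [0.5996 0.3127] [598.7 314.1] [13.5 24.7] ax 80
at [0.6088 0.0892 0.1159] yaw -3.9 q6 0.17 turn [ 0.4 -0.1  4.1] shift [22.03 -4.08 10.24]
```

Emit:
move_arm(series=[4.5,0,0,0,0,0,7,4.5,5.45,-1.31,0,0,0,0,4.5,5.45,-1.31,0,0,0,0,4.5,5.45,-1.31,0,0,0,0,4.5,5.45,-1.31,0,0,0,0])

```text
time: 22.72
tool_pos: [0.5947, 0.3138, 0.1101]
tcp_rot: [-2.423, -1.999, 0.005]
wrist_force: [0.4, 0.0, -0.1]
width: 0.526
grip_force: 0.0
```

Emit:
move_arm(series=[4.5,0,0,0,0,0,0,4.5,0,0,0,0,0,0])

```text
time: 22.98
tool_pos: [0.595, 0.3121, 0.1104]
tcp_rot: [-2.422, -2.0, 0.005]
wrist_force: [-0.9, -0.4, -0.5]
width: 0.525
grip_force: 0.0
```

```bash
python3 - <<'E'
from h import *
im,c=snap("wrist","w8"); lock_at("wrist",(.599,.313),im,c,h=30);go((.599,.313,.0135),-11)
E
```

```text
wrist 314 [0.5985 0.3148] [598.5 313.3] [24.4 14.3] ax 73
at [0.5953 0.3115 0.1107] yaw -11.0 q6 0.64 turn [-0.1  0.1  0. ] shift [0.22 0.33 9.72]
```

Emit:
move_arm(series=[4.5,0.25,0.3,4.5,0,0,0,4.5,0,0,4,0,0,0,4.5,0,0,1.1,0,0,0,4.5,0,0,0,0,0,0,0,0,0,0,0,0,0])

```text
time: 23.65
tool_pos: [0.6014, 0.3148, 0.0185]
tcp_rot: [2.424, 1.998, 0.005]
wrist_force: [-0.2, -0.5, 0.1]
width: 0.327
grip_force: 0.0
```

Emit:
move_arm(series=[0,0,0,0,0,0,0,0,0,0,0,0,0,0,0,0,0,0,0,0,0,0,0,0,-5,0,0,0,0,0,0,-5,0,0,0])

```text
time: 24.28
tool_pos: [0.5989, 0.3144, 0.1168]
tcp_rot: [-2.423, -1.999, 0.003]
wrist_force: [0.0, 0.2, -0.8]
width: 0.156
grip_force: 29.3
```

Emit:
move_arm(series=[0,0,0,0,0,0,-7,0,0,0,0,0,0,0])

```text
time: 24.52
tool_pos: [0.6, 0.315, 0.1176]
tcp_rot: [2.298, 2.142, 0.003]
wrist_force: [-0.9, -0.3, -0.7]
width: 0.156
grip_force: 29.3
```

```bash
python3 - <<'E'
from h import *
go((.602,.0408,.022),-4)
E
```

```text
at [0.6    0.315  0.1176] yaw -4.0 q6 0.52 turn [ 0.1 -0.1 -0. ] shift [-27.34   2.11   9.56]
```

Emit:
move_arm(series=[0,-5.47,0.42,0,0,0,0,0,-5.47,0.42,0,0,0,0,0,-5.47,0.42,0,0,0,0,0,-5.47,0.42,0,0,0,0,0,-5.47,0.42,0,0,0,0])

```text
time: 25.15
tool_pos: [0.6005, 0.0387, 0.115]
tcp_rot: [-2.298, -2.14, 0.003]
wrist_force: [0.4, 0.4, -0.4]
width: 0.156
grip_force: 29.3
```

Emit:
move_arm(series=[0,0,0,4.2,0,0,0,0,0,0,4,0,0,0,0,0,0,1,0,0,0,0,0,0,0,0,0,0])

```text
time: 25.65
tool_pos: [0.6, 0.0405, 0.0224]
tcp_rot: [-2.297, -2.139, 0.004]
wrist_force: [-1.2, 0.0, -0.7]
width: 0.161
grip_force: 54.6
```

Emit:
move_arm(series=[2.6,0,0,0,0,0,0,2.6,0,0,0,0,0,0,2.6,0,0,-4,0,0,0,2.6,0,0,-6,0,0,0,2.6,0,0,-6,0,0,0])

```text
time: 26.28
tool_pos: [0.6013, 0.0403, 0.1859]
tcp_rot: [-2.297, -2.143, 0.001]
wrist_force: [1.0, -0.5, 0.4]
width: 0.301
grip_force: 0.0
```

Emit:
move_arm(series=[2.6,0,0,-4,0,0,0,4,6,0,0,0,0,0,4,6,0,0,0,0,0,4,0,0,0,0,0,0,4,0,0,0,0,0,0])

```text
time: 26.9
tool_pos: [0.6097, 0.1599, 0.2243]
tcp_rot: [2.296, 2.144, -0.001]
wrist_force: [0.7, 0.7, 0.8]
width: 0.467
grip_force: 0.0
```

```bash
python3 - <<'E'
from h import *
im2,_=snap("scene","s5"); im3,_=snap("wrist","w9"); im,c=snap("top","t4")
o=np.zeros((600,800,3),np.uint8); o[:390,:360]=cv2.resize(im2[170:300,290:410],None,fx=3,fy=3,interpolation=2)
o[:360,370:800]=cv2.resize(im[145:265,200:343],(430,360),interpolation=2); o[400:600,:320]=cv2.resize(im3,(320,200))
w=im2[110:220,190:270]; o[362:600,370:543]=cv2.resize(w,(173,238))
cv2.imwrite("pics/c8.png",o)
E
```

```text
(no output)
```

View pics/c8.png

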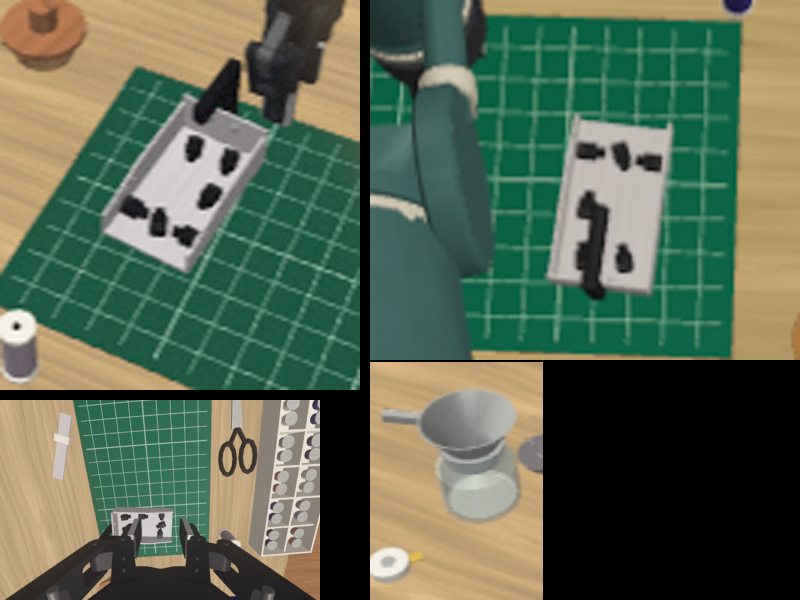

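Emit:
move_arm(series=[5,0,0,0,0,0,-10,5,0,0,0,0,0,-10,5,0,0,0,0,0,-10,5,0,0,0,0,0,-10,5,0,0,0,0,0,-10])

```text
time: 27.68
tool_pos: [0.6101, 0.1584, 0.2243]
tcp_rot: [-1.171, -2.915, 0.0]
wrist_force: [-0.1, -1.2, 0.7]
width: 0.583
grip_force: 0.0
```

Emit:
move_arm(series=[5,0,0,0,0,0,-10,5,0,0,0,0,0,-10,5,0,0,0,0,0,-10,5,0,0,0,0,0,-10,5,0,0,0,0,0,0])

```text
time: 28.3
tool_pos: [0.6101, 0.1586, 0.2243]
tcp_rot: [-0.115, -3.139, 0.0]
wrist_force: [0.0, 0.8, 0.8]
width: 0.584
grip_force: 0.0
```

```bash
python3 - <<'E'
from h import *
go((.516,.0705,.18),86)
im=cv2.imread("pics/t4.png");m=cv2.inRange(im,(140,140,140),(255,255,255))[180:245,255:305]
# tray bright region min-area rect at rim height
ys,xs=np.nonzero(m); c=max(cv2.findContours(cv2.morphologyEx(m,3,np.ones((9,9))),0,2)[0],key=cv2.contourArea)
P=plane("top",c.reshape(-1,2)+[255,180],.035)[:,:2]*1000; print(cv2.minAreaRect(P.astype(np.float32)))
E
```

```text
at [0.6101 0.1586 0.2243] yaw 85.8 q6 -1.28 turn [-0.  -0.  -0.2] shift [ 8.77 -9.45  4.43]
((558.2503051757812, 69.20887756347656), (95.89569854736328, 154.53622436523438), 80.40908813476562)
```

Emit:
move_arm(series=[5,2.92,-3.15,1.4,0,0,0,5,2.92,-3.15,1.4,0,0,0,5,2.92,-3.15,1.4,0,0,0,5,0,0,0,0,0,0,5,0,0,0,0,0,0])

```text
time: 28.92
tool_pos: [0.5169, 0.0715, 0.183]
tcp_rot: [0.113, 3.138, 0.001]
wrist_force: [0.9, -0.5, -0.0]
width: 0.588
grip_force: 0.0
```

```bash
python3 - <<'E'
from h import *
go((.516,.0705,.081),86)
im,c=snap("wrist","w10"); cv2.imwrite("pics/c9.png",cv2.resize(im[150:400,170:470],(600,500)))
E
```

```text
at [0.5169 0.0715 0.183 ] yaw 85.9 q6 -1.41 turn [ 0.   0.1 -0.1] shift [ 0.09 -0.11 10.2 ]
```

View pics/c9.png

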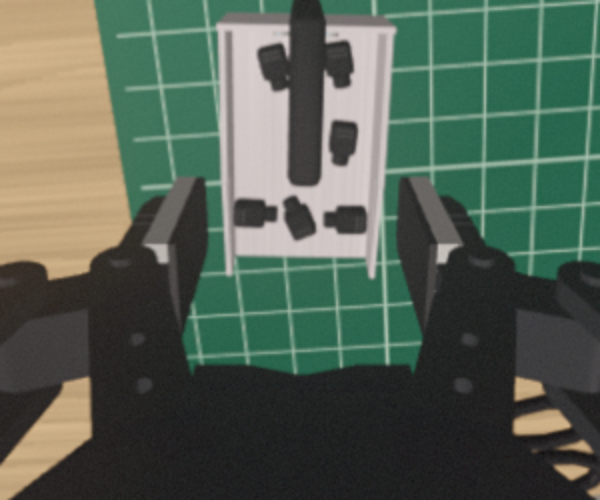

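Emit:
move_arm(series=[5,0,0,5,0,0,0,5,0,0,3.5,0,0,0,5,0,0,1.7,0,0,0,5,0,0,0,0,0,0])

```text
time: 29.48
tool_pos: [0.5161, 0.0721, 0.0796]
tcp_rot: [-0.108, -3.138, -0.0]
wrist_force: [0.2, 0.4, -0.2]
width: 0.59
grip_force: 0.0
```

Emit:
move_arm(series=[0,0,0,0,0,0,0,0,0,0,0,0,0,0,0,0,0,0,0,0,0,0,0,0,0,0,0,0,0,0,0,0,0,0,0], grip_force=110)

```text
time: 30.1
tool_pos: [0.5178, 0.0721, 0.0822]
tcp_rot: [0.109, 3.136, 0.001]
wrist_force: [1.0, 2.3, 6.3]
width: 0.142
grip_force: 107.9
```

Emit:
move_arm(series=[0,0,0,-0.5,0,0,0,0,0,0,-1,0,0,0,0,0,0,-1,0,0,0,0,0,0,0,0,0,0,0,0,0,0,0,0,0])

```text
time: 30.72
tool_pos: [0.516, 0.0717, 0.1053]
tcp_rot: [-0.109, -3.14, -0.0]
wrist_force: [0.6, -0.6, -2.6]
width: 0.143
grip_force: 107.2
```

```bash
python3 - <<'E'
from h import *
p,M,s=where(); print(p,s["q"],s["wrist_force"],s["torque"],s["width"])
a=np.radians(-34.2); u=np.array([np.cos(a),np.sin(a)]); j=np.array([.4837,-.3285])
lip=j-.03*u; t=lip-.115*u; print("tcp level",t)
go((*t,.30),55.8)
E
```

```text
[0.51600032 0.0717475  0.10532304] [ 9.02312911e-02  9.92483083e-02  2.06172356e+00  2.10461071e-04
  9.80649283e-01 -1.41145872e+00] [ 0.63186944 -0.56358405 -2.58236885] [-0.01044723  0.07066948 -0.00887709] 0.14340307975692335
tcp level [ 0.36377332 -0.24699791]
at [0.516  0.0717 0.1053] yaw 86.0 q6 -1.41 turn [ 0.  -0.  30.2] shift [ -5.33 -34.92 -19.47]
```

Emit:
move_arm(series=[0,0,0,-3,0,0,0,0,0,0,-4,0,0,0,0,0,0,-4.5,0,0,0,0,0,0,-4.5,0,0,0,0,0,0,-3.5,0,0,0])

```text
time: 31.35
tool_pos: [0.5162, 0.0718, 0.302]
tcp_rot: [0.109, 3.139, 0.001]
wrist_force: [0.6, -0.1, -3.2]
width: 0.143
grip_force: 107.5
```

Emit:
move_arm(series=[0,0,0,0,0,0,7.5,0,0,0,0,0,0,7.5,0,0,0,0,0,0,7.5,0,0,0,0,0,0,7.5,0,0,0,0,0,-8,0])

```text
time: 31.98
tool_pos: [0.5171, 0.0706, 0.2992]
tcp_rot: [0.883, 2.874, -0.064]
wrist_force: [-0.8, -0.8, -3.5]
width: 0.142
grip_force: 107.6
```

Emit:
move_arm(series=[0,-0.53,-3,0,0,0,0,0,-0.53,-3.6,0,0,0,0,0,-0.53,-3.6,0,0,0,0,0,-0.53,-3.6,0,0,0,0,0,-0.53,-3.6,0,0,0,0])

```text
time: 32.6
tool_pos: [0.4395, -0.0879, 0.3032]
tcp_rot: [0.878, 2.878, -0.061]
wrist_force: [-0.2, -0.1, -3.0]
width: 0.144
grip_force: 107.7
```

Emit:
move_arm(series=[0,-0.53,-3.6,0,0,0,0,0,-0.53,-3.6,0,0,0,0,0,-0.53,-3.6,0,0,0,0,0,-0.53,-3.5,0,0,0,0,0,-0.53,-3,0,0,0,0])

```text
time: 33.22
tool_pos: [0.3646, -0.2461, 0.307]
tcp_rot: [0.88, 2.877, -0.061]
wrist_force: [1.4, 0.8, -2.0]
width: 0.143
grip_force: 107.7
```

Emit:
move_arm(series=[0,0,0,0,0,8,0,0,0,0,0,0,0,0,0,0,0,0,0,0,0])

```text
time: 33.6
tool_pos: [0.3657, -0.245, 0.307]
tcp_rot: [0.917, 3.005, 0.0]
wrist_force: [-0.2, -0.0, -3.2]
width: 0.141
grip_force: 107.8
```

```bash
python3 - <<'E'
from h import *
p,M,s=where(); print(s["q"].round(3),s["width"])
go((.3638,-.247,.246),55.8)
im,c=snap("scene","s6"); im,c=snap("wrist","w11")
# funnel rim centre in scene (bright grey ring) -> jar location check via spout/rim ellipse
im=cv2.imread("pics/s5.png"); g=cv2.cvtColor(im,cv2.COLOR_BGR2HSV); m=cv2.inRange(g,(0,0,70),(180,40,255))[110:190,180:275]
m=cv2.morphologyEx(m,cv2.MORPH_OPEN,np.ones((3,3))); cs=max(cv2.findContours(m,0,2)[0],key=cv2.contourArea)
pts=cs.reshape(-1,2)+[180,110]; P=plane("scene",pts,.144)
d=np.linalg.norm(P[:,:2]-[.4837,-.3285],axis=1); k=(d<.08)&(d>.05)&(P[:,0]<.47)
print(len(k),k.sum()); A=np.c_[2*P[:,:2],np.ones(len(P))][k]; s=np.linalg.lstsq(A,(P[k,:2]**2).sum(1),rcond=None)[0]; print("rim fit",s[:2],np.sqrt(s[2]+s[0]**2+s[1]**2))
E
```

```text
[-0.647 -0.231  1.983  0.     1.389 -1.626] 0.14132859925660318
at [ 0.3657 -0.245   0.307 ] yaw 56.1 q6 -1.63 turn [0.  0.  0.3] shift [ 0.04 -0.28  6.1 ]
91 20
rim fit [ 0.48576446 -0.32775559] 0.06197613131637932
```

Emit:
move_arm(series=[0,0,-0.3,3,0,0,0,0,0,0,3.5,0,0,0,0,0,0,0,0,0,0,0,-1.5,0,-1.88,0,10,0,0,-1.5,0,-1.88,0,10,0])

```text
time: 34.33
tool_pos: [0.3922, -0.2664, 0.2811]
tcp_rot: [-0.819, -2.683, -0.144]
wrist_force: [-0.1, -0.0, -2.3]
width: 0.142
grip_force: 107.9
```

Emit:
move_arm(series=[0,-0.7,0,-0.97,0,5,0,0,-0.7,0,-0.97,0,5,0,0,-0.7,0,-0.97,0,5,0,0,0,0,0,0,0,0,0,0,0,0,0,0,0])

```text
time: 34.95
tool_pos: [0.4179, -0.2838, 0.2958]
tcp_rot: [-0.744, -2.44, -0.234]
wrist_force: [-0.3, -0.0, -2.0]
width: 0.14
grip_force: 108.0
```

```bash
cat >> h.py <<'E'
def lip():
    p,M,s=where(); L=p+M@np.array([-.115,0,.076]); d=L[:2]-[.4840,-.3282]
    print("tilt %.1f"%np.degrees(np.arccos(-M[2,2])),"lip",L.round(4),"dist %.3f"%np.hypot(*d),d.round(3),"q",s["q"].round(2),"w %.3f"%s["width"],s["wrist_force"].round(1))
E
python3 -c "from h import *
lip()"
```

```text
tilt 34.8 lip [ 0.4602 -0.3123  0.1678] dist 0.029 [-0.024  0.016] q [-0.63  0.31  1.55 -0.02  1.89 -1.61] w 0.140 [-0.3 -0.  -2. ]
```

Emit:
move_arm(series=[0,-0.7,0,-0.97,0,5,0,0,0,0,0,0,0,0,0,-0.7,0,-0.97,0,5,0,0,0,0,0,0,0,0,0,0,0,0,0,0,0])

```text
time: 35.58
tool_pos: [0.436, -0.2963, 0.3024]
tcp_rot: [-0.694, -2.274, -0.287]
wrist_force: [-0.4, -0.6, -0.5]
width: 0.136
grip_force: 108.1
```

Emit:
move_arm(series=[0,-0.35,0,-0.5,0,2.5,0,0,0,0,0,0,0,0,0,-0.35,0,-0.5,0,2.5,0,0,0,0,0,0,0,0,0,0,0,0,0,0,0])

```text
time: 36.2
tool_pos: [0.4462, -0.3031, 0.3039]
tcp_rot: [-0.669, -2.19, -0.311]
wrist_force: [-0.3, 0.1, -2.0]
width: 0.144
grip_force: 108.1
```

Emit:
move_arm(series=[0,-0.7,0,-0.97,0,5,0,0,0,0,0,0,0,0,0,-0.7,0,-0.97,0,5,0,0,0,0,0,0,0,0,0,0,0,0,0,0,0])

```text
time: 36.83
tool_pos: [0.466, -0.3164, 0.3047]
tcp_rot: [-0.618, -2.024, -0.356]
wrist_force: [-0.2, -0.3, -2.2]
width: 0.144
grip_force: 108.2
```

```bash
python3 -c "
from h import *
lip(); snap('scene','s7'); snap('wrist','w12'); snap('top','t5')"
```

```text
tilt 59.9 lip [ 0.4593 -0.3119  0.1671] dist 0.030 [-0.025  0.016] q [-0.62  0.67  1.21 -0.04  2.3  -1.61] w 0.144 [-0.2 -0.3 -2.2]
```

Emit:
move_arm(series=[0,1.17,0,2.12,0,-10,0,0,1.17,0,2.12,0,-10,0,0,1.17,0,2.12,0,-10,0,0,1.17,0,2.12,0,-10,0,0,1.17,0,2.12,0,-10,0])

```text
time: 37.6
tool_pos: [0.375, -0.2552, 0.2637]
tcp_rot: [-0.871, -2.852, -0.072]
wrist_force: [-1.2, -0.4, -2.0]
width: 0.145
grip_force: 108.0
```

Emit:
move_arm(series=[0,1.17,0,2.12,0,-10,0,0,0,0,-5,0,0,0,0,0,0,0,0,0,0])

```text
time: 37.98
tool_pos: [0.3604, -0.2452, 0.293]
tcp_rot: [0.917, 3.004, -0.0]
wrist_force: [1.2, -1.6, -0.6]
width: 0.14
grip_force: 108.1
```

```bash
python3 -c "
from h import *
lip(); go((.516,.0717,.30),86)"
```

```text
tilt 0.1 lip [ 0.4559 -0.3095  0.2172] dist 0.034 [-0.028  0.019] q [-0.65 -0.23  2.01  0.    1.36 -1.63] w 0.140 [ 1.2 -1.6 -0.6]
at [ 0.3604 -0.2452  0.293 ] yaw 56.0 q6 -1.63 turn [ -0.    0.1 -30. ] shift [-13.31  32.7   -0.7 ]
```

Emit:
move_arm(series=[0,0,0,0,0,0,-10,0,0,0,0,0,0,-10,0,0,0,0,0,0,-10,0,-2.22,5.45,0,0,0,0,0,-2.22,5.45,0,0,0,0])

```text
time: 38.6
tool_pos: [0.4172, -0.1417, 0.2958]
tcp_rot: [0.113, 3.134, -0.003]
wrist_force: [0.4, -0.1, -1.4]
width: 0.144
grip_force: 108.1
```

Emit:
move_arm(series=[0,-2.22,5.45,0,0,0,0,0,-2.22,5.45,0,0,0,0,0,-2.22,5.45,0,0,0,0,0,-2.22,5.45,0,0,0,0,0,0,0,0,0,0,0])

```text
time: 39.22
tool_pos: [0.5216, 0.0739, 0.2951]
tcp_rot: [0.1, 3.136, 0.003]
wrist_force: [0.1, -0.5, -2.3]
width: 0.144
grip_force: 108.5
```

```bash
python3 -c "
from h import *
go((.516,.0717,.0825),86)"
```

```text
at [0.5216 0.0739 0.2951] yaw 86.3 q6 -1.41 turn [0.1 0.2 0.3] shift [ 0.54 -0.26 21.26]
```

Emit:
move_arm(series=[0,0.5,-0.25,6,0,0,0.3,0,0,0,6,0,0,0,0,0,0,6,0,0,0,0,0,0,2.4,0,0,0,0,0,0,0.6,0,0,0])

```text
time: 39.85
tool_pos: [0.5129, 0.0672, 0.0824]
tcp_rot: [-0.118, -3.137, 0.0]
wrist_force: [-2.5, 0.7, 2.2]
width: 0.142
grip_force: 109.0
```

Emit:
move_arm(series=[0,0,0,0.2,0,0,0,0,0,0,0,0,0,0])

```text
time: 40.1
tool_pos: [0.5152, 0.0679, 0.0831]
tcp_rot: [0.117, 3.135, 0.001]
wrist_force: [-0.6, -0.2, -2.5]
width: 0.142
grip_force: 108.4
```

Emit:
move_arm(series=[0,0,0,0.15,0,0,0,0,0,0,0,0,0,0])

```text
time: 40.35
tool_pos: [0.515, 0.0682, 0.0822]
tcp_rot: [0.117, 3.135, 0.001]
wrist_force: [-0.6, 0.6, 4.6]
width: 0.143
grip_force: 109.4
```

Emit:
move_arm(series=[4,0,0,0,0,0,0,4,0,0,0,0,0,0,4,0,0,0,0,0,0,4,0,0,-4,0,0,0,4,0,0,-6,0,0,0])

```text
time: 40.98
tool_pos: [0.5109, 0.0677, 0.1781]
tcp_rot: [-0.117, -3.133, 0.001]
wrist_force: [1.2, 0.2, -0.3]
width: 0.469
grip_force: 0.0
```

Emit:
move_arm(series=[4,0,0,-6,0,0,0,4,0,0,0,0,0,0,4,0,0,0,0,0,0])

```text
time: 41.35
tool_pos: [0.5129, 0.0679, 0.2395]
tcp_rot: [0.117, 3.139, 0.0]
wrist_force: [-0.0, 0.3, -0.6]
width: 0.465
grip_force: 0.0
```

```bash
python3 - <<'E'
from h import *
a,c=snap("scene","s8"); b,cw=snap("wrist","w13"); t,ct=snap("top","t6")
o=np.zeros((600,800,3),np.uint8)
o[:300,:300]=cv2.resize(a[100:200,190:290],(300,300),interpolation=2)
o[:300,310:610]=cv2.resize(t[200:275,400:475],(300,300),interpolation=2)
o[310:600,:464]=cv2.resize(b,(464,290)); o[310:600,470:800]=cv2.resize(a[160:310,290:460],(330,290),interpolation=2)
o[:300,615:800]=cv2.resize(t[230:290,330:367],(185,300))
cv2.imwrite("pics/c10.png",o)
go((.45,-.129,.2),86)
E
```

```text
at [0.5117 0.0678 0.2373] yaw 85.7 q6 -1.41 turn [-0.  -0.2 -0.3] shift [  4.78 -20.06   3.73]
```

View pics/c10.png

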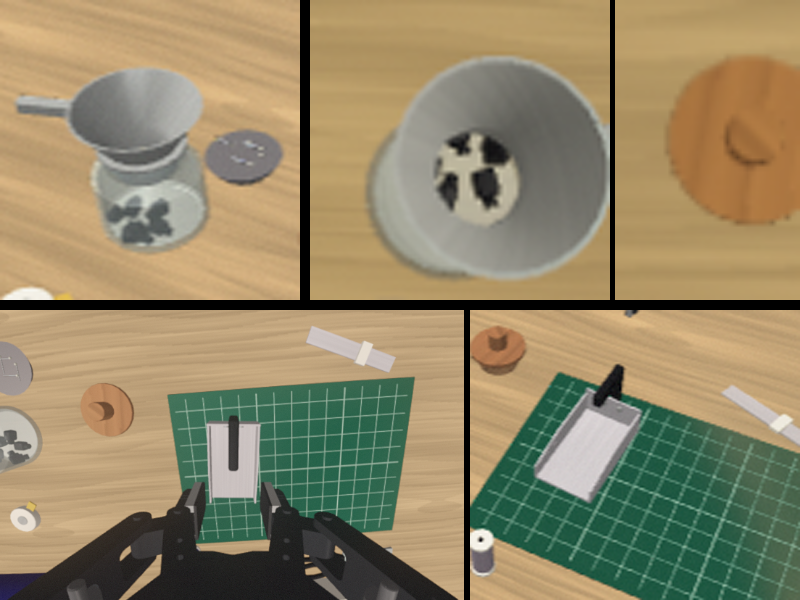

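Emit:
move_arm(series=[5,0,0,0,0,0,9.8,5,0,0,0,0,0,9.8,5,0,0,0,0,0,9.8,5,0,0,0,0,0,9.8,5,0,0,0,0,0,9.8])

```text
time: 42.12
tool_pos: [0.512, 0.0678, 0.2375]
tcp_rot: [-1.415, -2.801, 0.003]
wrist_force: [-0.9, -0.5, 0.1]
width: 0.584
grip_force: 0.0
```

Emit:
move_arm(series=[5,0,0,0,0,0,9.8,5,0,0,0,0,0,9.8,5,-5.8,-1.8,0,0,0,0,5,-5.8,-1.8,0,0,0,0,5,-5.8,-1.8,0,0,0,0])

```text
time: 42.75
tool_pos: [0.5117, -0.1154, 0.2377]
tcp_rot: [-1.863, -2.526, 0.001]
wrist_force: [0.5, 0.5, -0.5]
width: 0.582
grip_force: 0.0
```

Emit:
move_arm(series=[5,-5.8,-1.8,0,0,0,0,5,-5.8,-1.8,0,0,0,0,5,-5.8,-1.8,0,0,0,0,5,-5.8,-1.8,0,0,0,0,5,-5.8,-1.8,0,0,0,0])

```text
time: 43.38
tool_pos: [0.5112, -0.4193, 0.2371]
tcp_rot: [-1.864, -2.524, -0.001]
wrist_force: [1.2, 0.5, 0.5]
width: 0.585
grip_force: 0.0
```

Emit:
move_arm(series=[5,0,0,0,0,0,0,5,0,0,0,0,0,0])

```text
time: 43.62
tool_pos: [0.5113, -0.4173, 0.2373]
tcp_rot: [-1.864, -2.523, -0.002]
wrist_force: [0.0, -0.5, 0.0]
width: 0.583
grip_force: 0.0
```

```bash
python3 - <<'E'
from h import *
go((.5108,-.417,.1265),17.1)
im,c=snap("wrist","w14"); p,M,s=where()
# handle pixel centre near the pads: project handle points at funnel handle height, scan rows for bright bar
for k in (.07,.08,.09):
    P=np.array([.4840,-.3282,.136+.007])+k*np.r_[.294,-.956,0]; x,y=proj("wrist",P,c)[0].round().astype(int)
    g=im[y,x-25:x+26].astype(int); print(k,x,y,g.mean(1).astype(int).tolist())
E
```

```text
at [ 0.5113 -0.4173  0.2373] yaw 17.1 q6 -1.02 turn [-0.1 -0.2 -0. ] shift [ 0.04 -0.04 11.08]
0.07 322 178 [136, 135, 136, 132, 135, 133, 133, 133, 140, 143, 143, 140, 138, 139, 136, 126, 131, 145, 154, 158, 155, 156, 156, 153, 153, 152, 153, 152, 153, 150, 144, 129, 131, 134, 138, 138, 136, 135, 134, 137, 133, 132, 131, 128, 127, 128, 128, 130, 130, 133, 138]
0.08 322 190 [131, 132, 131, 134, 139, 144, 144, 141, 139, 139, 141, 142, 139, 140, 139, 123, 128, 141, 155, 160, 161, 157, 157, 157, 155, 154, 154, 155, 154, 150, 143, 129, 126, 134, 135, 134, 133, 131, 128, 129, 128, 127, 131, 130, 132, 134, 137, 136, 136, 135, 134]
0.09 322 202 [133, 142, 144, 145, 141, 138, 143, 145, 142, 140, 140, 143, 141, 137, 133, 121, 128, 141, 157, 163, 159, 160, 160, 157, 157, 153, 155, 156, 157, 153, 145, 129, 127, 130, 131, 127, 129, 128, 132, 127, 131, 131, 137, 135, 139, 136, 133, 131, 129, 133, 133]
```

Emit:
move_arm(series=[5,0,0,5,0,0,0,5,0,0,4,0,0,0,5,0,0,2.05,0,0,0,5,0,0,0,0,0,0,0,0,0,0,0,0,0])

```text
time: 44.3
tool_pos: [0.5135, -0.4183, 0.1311]
tcp_rot: [1.863, 2.526, -0.0]
wrist_force: [-0.6, 0.1, 0.7]
width: 0.39
grip_force: 0.0
```

Emit:
move_arm(series=[0,0,0,0,0,0,0,0,0,0,0,0,0,0,0,0,0,0,0,0,0,0,0,0,0,0,0,0,0,0,0,-0.7,0,0,0], grip_force=60)

```text
time: 44.92
tool_pos: [0.512, -0.4177, 0.1359]
tcp_rot: [-1.866, -2.527, -0.001]
wrist_force: [-0.8, -0.1, -2.1]
width: 0.147
grip_force: 60.6
```

Emit:
move_arm(series=[0,0,0,-1,0,0,0,0,0,0,-1,0,0,0,0,0,0,-1.5,0,0,0,0,0,0,-2.5,0,0,0,0,0,0,-2,0,0,0])

```text
time: 45.55
tool_pos: [0.5126, -0.4181, 0.218]
tcp_rot: [1.865, 2.527, 0.0]
wrist_force: [0.2, -0.3, -1.1]
width: 0.149
grip_force: 60.6
```

Emit:
move_arm(series=[0,1.42,3.94,0,0,0,0,0,1.42,3.94,0,0,0,0,0,1.42,3.94,0,0,0,0,0,1.42,3.94,0,0,0,0,0,1.42,3.94,0,0,0,0])

```text
time: 46.18
tool_pos: [0.6807, -0.2912, 0.217]
tcp_rot: [1.865, 2.527, 0.0]
wrist_force: [0.0, -0.7, -1.4]
width: 0.147
grip_force: 60.6
```

```bash
python3 - <<'E'
from h import *
p,M,s=where(); print(s["width"],s["wrist_force"]); go((.6785,-.2914,.0525),17.1); snap("scene","s9"); snap("top","t7")
E
```

```text
0.1467237044538022 [ 0.01764302 -0.67562993 -1.37400054]
at [ 0.6807 -0.2912  0.217 ] yaw 17.1 q6 -0.74 turn [0. 0. 0.] shift [ 0.04 -0.21 16.45]
```

Emit:
move_arm(series=[0,0,0,5,0,0,0,0,0,0,5,0,0,0,0,0,0,4,0,0,0,0,0,0,1.5,0,0,0,0,0,0,0,0,0,0])

```text
time: 46.9
tool_pos: [0.679, -0.2923, 0.0608]
tcp_rot: [-1.865, -2.526, 0.0]
wrist_force: [-0.3, -0.0, -0.5]
width: 0.148
grip_force: 60.6
```

Emit:
move_arm(series=[0,0,0,0.3,0,0,0,0,0,0,0,0,0,0])

```text
time: 47.15
tool_pos: [0.6808, -0.2926, 0.0603]
tcp_rot: [1.864, 2.525, 0.001]
wrist_force: [-0.6, 0.8, -0.5]
width: 0.147
grip_force: 60.6
```

Emit:
move_arm(series=[0,0,0,0.3,0,0,0,0,0,0,0.2,0,0,0,0,0,0,0,0,0,0])

```text
time: 47.52
tool_pos: [0.6813, -0.2933, 0.0565]
tcp_rot: [1.863, 2.524, 0.001]
wrist_force: [-0.6, -0.5, 7.4]
width: 0.146
grip_force: 62.0
```

Emit:
move_arm(series=[4,0,0,-0.1,0,0,0,4,0,0,0,0,0,0,4,0,0,0,0,0,0,4,0,0,-4,0,0,0,4,0,0,-6,0,0,0])

```text
time: 48.15
tool_pos: [0.6772, -0.2908, 0.1509]
tcp_rot: [-1.861, -2.522, 0.002]
wrist_force: [0.6, -0.1, 0.7]
width: 0.468
grip_force: 0.0
```

Emit:
move_arm(series=[4,0,0,-6,0,0,0,4,0,0,-3,0,0,0,4,0,0,0,0,0,0])

```text
time: 48.52
tool_pos: [0.6815, -0.2928, 0.2487]
tcp_rot: [1.861, 2.522, 0.003]
wrist_force: [-0.3, -0.7, -0.4]
width: 0.469
grip_force: 0.0
```

```bash
cat >> h.py <<'E'
def cap(n,im,c,z=.034):
    g=cv2.cvtColor(im,cv2.COLOR_BGR2HSV); m=cv2.inRange(g,(5,140,60),(18,255,255)); m=cv2.morphologyEx(m,cv2.MORPH_OPEN,np.ones((5,5)))
    k,l,s,ce=cv2.connectedComponentsWithStats(m)
    for i in range(1,k):
        if s[i][4]>250:
            P=plane(n,ce[i],z,c)[0]
            if .2<P[0]<.72 and -.6<P[1]<.3:
                ct=max(cv2.findContours((l==i).astype(np.uint8),0,1)[0],key=cv2.contourArea).reshape(-1,2)
                Q=plane(n,ct,z,c)[:,:2]; e,rad=cv2.minEnclosingCircle((Q*1000).astype(np.float32)); print(n,s[i],P.round(4),"circ",np.round(e,1),round(rad,1))
E
python3 - <<'E'
from h import *
for n,f in(("top","t8"),("scene","s10"),("wrist","w15")):
    im,c=snap(n,f); cap(n,im,c)
go((.45,-.129,.2373),17.1)
# funnel rim fit (top)
im=cv2.imread("pics/t8.png"); x,y=proj("top",(.651,-.2025,.07))[0]; print("funnel px",x,y)
g=cv2.cvtColor(im,cv2.COLOR_BGR2HSV); m=cv2.inRange(g,(0,0,60),(180,45,255)); x,y=int(x),int(y); w=m[y-32:y+32,x-32:x+25]
ct=max(cv2.findContours(cv2.morphologyEx(w,cv2.MORPH_OPEN,np.ones((5,5))),0,1)[0],key=cv2.contourArea).reshape(-1,2)+[x-32,y-32]
Q=plane("top",ct,.07)[:,:2]*1000; print("funnel",cv2.minEnclosingCircle(Q.astype(np.float32)))
E
```

```text
top [341 242  33  33 859] [ 0.4502 -0.1286  0.034 ] circ [ 450.4 -128.6] 41.3
at [ 0.6785 -0.2915  0.2416] yaw 17.1 q6 -0.74 turn [-0.1 -0.2  0. ] shift [ 22.25 -17.07   0.43]
funnel px 388.6556295980913 176.60710024976441
funnel ((652.8278198242188, -202.10984802246094), 64.51766967773438)
```

Emit:
move_arm(series=[6,4.45,-3.41,0,0,0,0,6,4.45,-3.41,0,0,0,0,6,4.45,-3.41,0,0,0,0,6,4.45,-3.41,0,0,0,0,6,4.45,-3.41,0,0,0,0])

```text
time: 49.3
tool_pos: [0.4481, -0.1282, 0.2412]
tcp_rot: [-1.863, -2.523, 0.002]
wrist_force: [0.5, 0.3, 0.6]
width: 0.702
grip_force: 0.0
```

Emit:
move_arm(series=[6,0,0,0,0,0,0,6,0,0,0,0,0,0])

```text
time: 49.55
tool_pos: [0.4508, -0.1295, 0.2429]
tcp_rot: [-1.864, -2.527, 0.001]
wrist_force: [0.6, -0.5, 0.6]
width: 0.701
grip_force: 0.0
```

```bash
python3 - <<'E'
from h import *
im,c=snap("wrist","w16"); g=cv2.cvtColor(im,cv2.COLOR_BGR2HSV); x,y=proj("wrist",(.45,-.129,.034),c)[0].astype(int); print(x,y,g[y,x+30:x+36:2],g[y,x+70])
cap("wrist",im,c)
go((.4502,-.1287,.05),17.1)
E
```

```text
320 177 [[ 13 133 161]
 [ 13 130 161]
 [ 12 133 157]] [ 17  98 161]
at [ 0.4515 -0.1299  0.2433] yaw 17.1 q6 -0.63 turn [-0. -0.  0.] shift [ 0.15 -0.09 19.33]
```

```bash
python3 - <<'E'
from h import *
im=cv2.imread("pics/w16.png"); c=cam("wrist"); g=cv2.cvtColor(im,cv2.COLOR_BGR2HSV); m=cv2.inRange(g,(5,117,40),(15,255,255))
m=cv2.morphologyEx(cv2.morphologyEx(m,3,np.ones((5,5))),2,np.ones((5,5)))[80:270,220:420]
ct=max(cv2.findContours(m,0,1)[0],key=cv2.contourArea).reshape(-1,2)+[220,80]
Q=plane("wrist",ct,.034,c)[:,:2]*1000; print(cv2.boundingRect(ct),cv2.minEnclosingCircle(Q.astype(np.float32)))
E
```

```text
(287, 143, 69, 68) ((450.69842529296875, -129.8501434326172), 41.54237365722656)
```

Emit:
move_arm(series=[6,0.1,0,5,0,0,0,6,0,0,5,0,0,0])

```text
time: 49.85
tool_pos: [0.4529, -0.1298, 0.1436]
tcp_rot: [1.865, 2.525, 0.001]
wrist_force: [0.8, -0.3, 0.7]
width: 0.7
grip_force: 0.0
```

Emit:
move_arm(series=[6,0,0,5,0,0,0,6,0,0,3.5,0,0,0,6,0,0,1.2,0,0,0,6,0,0,0,0,0,0])

```text
time: 50.35
tool_pos: [0.4511, -0.129, 0.0465]
tcp_rot: [-1.865, -2.526, 0.001]
wrist_force: [0.9, 0.7, 0.2]
width: 0.697
grip_force: 0.0
```

Emit:
move_arm(series=[1,0,0,0,0,0,0,1,0,0,0,0,0,0,1,0,0,0,0,0,0,1,0,0,0,0,0,0,1,0,0,0,0,0,0], grip_force=50)

```text
time: 50.98
tool_pos: [0.4524, -0.1292, 0.0489]
tcp_rot: [1.863, 2.525, 0.002]
wrist_force: [-0.4, -0.2, 6.4]
width: 0.302
grip_force: 49.4
```

```bash
python3 - <<'E'
from h import *
p,M,s=where();print(s["width"]*85,s["grip_force"]); go((.4837,-.3285,.19),17.1)
E
```

```text
25.64569768632009 49.36463927730259
at [ 0.4524 -0.1292  0.0489] yaw 17.1 q6 -0.63 turn [0.2 0.1 0. ] shift [-19.97  -2.87 -14.11]
```

Emit:
move_arm(series=[1,0,0,-2,0.2,0.1,0,1,0,0,-4,0,0,0,1,0,0,-4,0,0,0,1,0,0,-4,0,0,0,1,0,0,0,0,0,0])

```text
time: 51.6
tool_pos: [0.454, -0.1296, 0.1916]
tcp_rot: [1.863, 2.524, 0.002]
wrist_force: [0.3, -0.1, -0.6]
width: 0.306
grip_force: 49.5
```

Emit:
move_arm(series=[1,-4.99,-0.72,0,0,0,0,1,-4.99,-0.72,0,0,0,0,1,-4.99,-0.72,0,0,0,0,1,-4.99,-0.72,0,0,0,0,1,0,0,0,0,0,0])

```text
time: 52.22
tool_pos: [0.482, -0.3307, 0.1854]
tcp_rot: [-1.867, -2.521, 0.004]
wrist_force: [-0.3, 0.8, -0.2]
width: 0.305
grip_force: 49.5
```

Emit:
move_arm(series=[1,0,0,0,0,0,0,1,0,0,0,0,0,0])

```text
time: 52.48
tool_pos: [0.482, -0.3265, 0.1861]
tcp_rot: [-1.861, -2.524, 0.002]
wrist_force: [0.5, -0.0, -0.5]
width: 0.306
grip_force: 49.5
```

```bash
python3 - <<'E'
from h import *
p,M,s=where();print(s["width"]*85,s["grip_force"],s["wrist_force"]); go((.4840,-.3282,.19),17.1)
a,_=snap("scene","s11"); im,c=snap("wrist","w17")
# stopper cap centre in hand: orange blob in the scene picture at cap height
g=cv2.cvtColor(a,cv2.COLOR_BGR2HSV); m=cv2.inRange(g,(5,140,60),(18,255,255)); x,y=proj("scene",(p[0],p[1],p[2]-.0489+.03))[0].astype(int)
w=m[y-25:y+26,x-25:x+26]; k,l,st,ce=cv2.connectedComponentsWithStats(w); i=1+np.argmax(st[1:,4]); print("exp",x,y,"blob",st[i],ce[i]+[x-25,y-25])
E
```

```text
26.02200468005738 49.48604856384918 [ 0.47086703 -0.03604944 -0.47835816]
at [ 0.482  -0.3265  0.1861] yaw 17.2 q6 -0.94 turn [-0.2 -0.2  0.1] shift [-0.22  0.14 -0.39]
exp 234 128 blob [ 11  18  29  18 135] [235.8962963  130.71111111]
```

Emit:
move_arm(series=[1,-0.2,0.15,0,0,0,0,1,0,0,2,0,0,0,1,0,0,1.5,0,0,0,1,0,0,1,0,0,0,1,0,0,0,0,0,0])

```text
time: 53.2
tool_pos: [0.4833, -0.3287, 0.1399]
tcp_rot: [-1.862, -2.522, 0.003]
wrist_force: [-0.7, 0.6, 0.2]
width: 0.309
grip_force: 49.5
```

Emit:
move_arm(series=[1,0,0,0.5,0,0,0,1,0,0,0,0,0,0])

```text
time: 53.45
tool_pos: [0.4844, -0.3295, 0.1368]
tcp_rot: [-1.864, -2.525, 0.003]
wrist_force: [-0.4, -0.3, -0.6]
width: 0.309
grip_force: 49.5
```

Free so far (foot about 12 mm in); continue.

Emit:
move_arm(series=[1,0,0,0.5,0,0,0,1,0,0,0.4,0,0,0,1,0,0,0,0,0,0])

```text
time: 53.82
tool_pos: [0.4839, -0.3295, 0.1274]
tcp_rot: [-1.863, -2.524, 0.003]
wrist_force: [-1.3, -1.8, -0.8]
width: 0.301
grip_force: 49.5
```

Emit:
move_arm(series=[1,0,0,0.2,0,0,0,1,0,0,0.2,0,0,0,1,0,0,0,0,0,0])

```text
time: 54.2
tool_pos: [0.4841, -0.3297, 0.1239]
tcp_rot: [-1.864, -2.525, 0.003]
wrist_force: [-4.1, -2.1, 1.0]
width: 0.305
grip_force: 49.8
```

Emit:
move_arm(series=[1,0,-0.1,0,0,0,0,1,0,0,0.2,0,0,0,1,0,0,0,0,0,0])

```text
time: 54.58
tool_pos: [0.4838, -0.3299, 0.1231]
tcp_rot: [-1.864, -2.526, 0.002]
wrist_force: [-5.4, -0.7, 7.9]
width: 0.306
grip_force: 50.3
```

Emit:
move_arm(series=[5,0,0,0,0,0,0,5,0,0,0,0,0,0,5,0,0,0,0,0,0,5,0,0,-4,0,0,0,5,0,0,-6,0,0,0])

```text
time: 55.2
tool_pos: [0.4822, -0.3283, 0.2197]
tcp_rot: [-1.86, -2.52, 0.002]
wrist_force: [1.3, -0.4, 1.0]
width: 0.585
grip_force: 0.0
```

Emit:
move_arm(series=[5,0,0,-6,0,0,0,5,5,5,0,0,0,0,5,5,5,0,0,0,0,5,0,0,0,0,0,0,5,0,0,0,0,0,0])

```text
time: 55.82
tool_pos: [0.5423, -0.219, 0.2813]
tcp_rot: [-1.861, -2.526, 0.003]
wrist_force: [-0.7, 0.1, 0.2]
width: 0.589
grip_force: 0.0
```

```bash
python3 - <<'E'
from h import *
for n in("top","scene","wrist"):
    im,c=snap(n,n+"end"); g=cv2.cvtColor(im,cv2.COLOR_BGR2HSV); m=cv2.inRange(g,(5,120,40),(15,255,255)); x,y=proj(n,(.484,-.3285,.108),c)[0].astype(int)
    h=40 if n=="wrist" else 26; y0,x0=max(0,y-h),max(0,x-h)
    w=cv2.morphologyEx(m[y0:y+h,x0:x+h],3,np.ones((3,3)))
    cs=cv2.findContours(w,0,1)[0]
    if not cs: print(n,"none",x,y); continue
    ct=max(cs,key=cv2.contourArea).reshape(-1,2)+[x0,y0]
    for z in(.108,.116): print(n,(x,y),z,cv2.minEnclosingCircle((plane(n,ct,z,c)[:,:2]*1000).astype(np.float32)))
p,M,s=where(); print(p,s["time"],s["width"])
E
```

```text
top (np.int64(444), np.int64(242)) 0.108 ((483.14862060546875, -328.8771667480469), 41.43849563598633)
top (np.int64(444), np.int64(242)) 0.116 ((482.1796875, -326.7419738769531), 41.12911605834961)
scene (np.int64(236), np.int64(145)) 0.108 ((483.58935546875, -329.3935546875), 48.88069534301758)
scene (np.int64(236), np.int64(145)) 0.116 ((491.2967529296875, -322.6647033691406), 48.36337661743164)
wrist (np.int64(246), np.int64(257)) 0.108 ((482.05120849609375, -327.8347473144531), 41.92489242553711)
wrist (np.int64(246), np.int64(257)) 0.116 ((483.08453369140625, -323.3026123046875), 40.831485748291016)
[ 0.54183458 -0.22030406  0.28139693] 55.975 0.5840752167403908
```

```bash
python3 -c "
from h import *
print(finish_job())"
```

```text
the job is handed in; nothing more can be done
None
```

I handed the job in at about 56 s; no result came back. By my last camera and force checks, all six cord locks are in the jar, its stopper is fully home, the empty tray is flat on the mat and the funnel stands upright on the table.

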